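# Lock the stitching clamp's pivot pin with its R-clip

## Task

The stitching clamp's pivot pin is only part of the way through its bench yoke: push it home until its head sits against the cheek. Then take the R-clip from the tool block, feel for the cross hole near the pin's other end, and push the straight leg down through it, turning the pin upright with the leg, until the bow springs over the pin. Go gently, force nothing, let go of the clip, and leave the rest of the bench as it is.

Things in the scene. Friction and masses are not known exactly. Their poses are not given: they have to be found in the camera images.
- yoke: Grey iron bench yoke with a wooden stitching clamp, fixed: base 130 x 110 x 10 mm, two cheeks 8 mm thick (outer faces at y = +36 and -36 mm), round tops up to z = 104 mm. Origin: centre of the base's underside; z up. The steel pivot pin lies along y at z = 80 mm. The clamp (56 mm wide along y, 285 mm long) leans 55 degrees from upright towards +x.
- head_seat (a point): Point on the pin's axis at the outer face of the +y cheek, where the underside of the pin's head stands when the pin is home; axes as the yoke.
- lock_point (a point): Point on the pin's axis where its cross hole's centre stands once the pin is home, 15 mm out from the washer on the -y cheek; axes as the yoke. Shank 26 mm across, ends 14 mm beyond. Through hole 6.6 mm, mouths chamfered to 7.8 mm. Its dark upper mouth starts turned up to 46 degrees from upright, towards the yoke's +x or -x; how far is not measured: find it by eye or feel.
- pin (a joint): How far the pin has slid towards the yoke's -y, 0 to 0.040 m (home). Its head, a disc 38 mm across and 8 mm thick, has its outer face at y = 84 mm - this value, in the yoke's frame. It slides stiffly (about 5 N). It also rolls on its axis: the clip's leg, a few mm into the hole, turns it upright with about 4 to 8 N sideways.
- block: Wooden tool block 140 x 52 x 45 mm, fixed; origin: centre of its underside, x along its length. The R-clip is parked 18 mm deep in a loose hole at x = -45, y = -6 mm; five stamps stand up to 64 mm above the block between x = 22 and 58 mm.
- clip: R-clip of 5 mm yellow wire, parked upright. Origin: point of the straight leg that lies on the pin's axis once seated. z up the leg, its flat-cut tip (edge broken) at z = -41 mm. Grip the double coil: centre x = 9.5, z = 46 mm, 24 mm across, 10 mm thick in y. x points to the bow, a springy arc 16 mm from the origin down to its throat (x = 12, z = -11), flaring to its end at x = 17.5, z = -17 mm.
- bow (a joint): Angle in rad by which the bow is sprung open about the coil: 0 relaxed, about 0.05 while its throat passes the pin, 0 again once sprung over. Passing takes a push of roughly 5 to 12 N. Keep every contact of the clip below 20 N: over 25 N counts as forcing it, so touch down slowly (about 15 mm/s).
- wax: Bystander: yellow beeswax puck, 48 mm across, 20 mm high; origin under its centre.
- spool: Bystander: upright thread spool, 44 mm across, 52 mm high; origin under its centre.
- jar: Bystander: open glass jar, 72 mm across, 100 mm high; origin under its centre.
- red_case: Bystander: red hard case 70 x 155 x 34 mm; origin under its centre.
- mallet: Bystander: lying mallet, white head 60 mm across, 230 mm long.
- slicker: Bystander: lying dark wooden edge slicker, 150 mm long, 28 mm thick.

How it is judged:
On the way, in this order (a step that is already met when the one before it is completed fails the run):
1. the pin is home, its head within 2 mm of the cheek (value of joint pin above 0.038 m), for 0.2 s.
2. the leg is through the cross hole and the bow has sprung shut round the pin (distance between clip and lock_point below 0.0035 m and value of joint bow below 0.03 rad), for 0.2 s.
At the end, for the whole second after the job is handed in: The pin is within 2 mm of home (joint above 0.038), the clip's origin is within 3.5 mm of lock_point, the bow is shut (below 0.03 rad) and the clip is at rest, let go; no bystander has been shifted more than 30 mm (all of step 2 and value of joint pin above 0.038 m and linear speed of clip below 0.02 m/s); the robot touches nothing.
It fails at once if the clip is forced against the pin or yoke with more than 25 N (contact force between clip and yoke above 25 N).
It fails at once if the robot pushes the pin, yoke or clamp with more than 35 N (contact force between any of the arm, the fingers and yoke above 35 N).
It fails at once if a bystander is shifted more than 30 mm (distance of any of wax, spool, jar, red_case, mallet, slicker from where it was at the start of the episode above 0.03 m).
It also fails if it takes over 72 s, if anything falls off the work surface, if the arm or the gripper's body presses on something with over 40 N, if the wrist force passes 120 N, or if a joint passes its speed limit or range.

## Robot

A 6-joint arm with a two-finger parallel gripper is mounted at the origin on the work surface. World frame = base frame: x ahead of the robot, y to its left, z up, the work surface at z = 0. Lengths are in m, angles in rad, forces in N, time in s.
With the tool pointing down it reaches from about 0.35 to 0.775 m from the base axis. Payload 5.5 kg.
Tool frame: the origin (TCP) lies at the very end of the fingers, on their centre line; the grasp point (between the pads) lies 19 mm behind it; y points along the fingers, z is the direction in which the jaws open and shut, and the axes are right-handed (so a half turn about y gives the same grasp; the last joint's range is limited). The gripper opens to 85 mm and grips with 20 to 120 N. Pads are 22 mm wide; open, the fingers measure 114 mm over their backs; the gripper's body (76 mm by 85 mm) begins 54 mm behind the grasp point. The pads swing forward as they close: fully open they stand 13 mm farther back than shut.
Start: joints at [1.159, 0.313, 0.046, 1.304, 0, 1.431], TCP at [0.154, 0.554, 0.231] pointing down, gripper open.
Joint ranges: [-2.76, 2.76], [-0.86, 1.69], [-1.03, 1.26], [-2.2, 2.34], [-1.47, 1.5], [-3.14, 3.14]. Speed limits (rad/s): [2.57, 2.57, 3.14, 3.14, 3.14, 3.14].

## Interface

Orientations are given as a unit quaternion [w, x, y, z].
In Python, from workcell import env gives the robot as it stands.
- The arm moves only by the shell command python3 -m inch 'ROWS' [OPENING] [FORCE]. ROWS is JSON, a list that holds one entry, the list of rows, each a list of 4 numbers: the shift along the tool's x, y, z in mm, then the turn about the tool's y in degrees. In form: [[[tx, ty, tz, spin], ...]]. A call has 1 to 10 rows; each row is the pose to reach, as a shift and turn from the pose commanded when the call began, along the tool's axes at that moment; what a row does not reach only later rows make up. A row lasts 1/10 s, in which the tool goes at most 50 mm and 8.59 degrees, less where a joint would pass 70% of its speed; a pose out of reach is approached as far as the arm can. A call with a gripper value outside its range is refused whole. OPENING is the finger opening in mm, from 0 to 85.4, set as the call begins (- or left out, the last holds). The fingers move at their own pace and stop on an object; FORCE is the grip in N (left out, the last holds). Time passes only in rows, so rows that repeat a pose let the fingers close. It gives the time, the measured TCP pose, the force and the opening at its end, in the units of the state.
- env.get_state(): the state, without advancing time (a new reading comes with each control period).
- env.read_camera(name): name is "scene" or "side" or "wrist"; returns the picture (420x560x3 uint8, blue, green, red); there is no depth.
- env.camera_model(name): a dict with "fx", "fy", "cx", "cy" (pixels), "R" (3x3) and "t" (3): a world point X has camera coordinates R X + t; the wrist camera has in their place "mount" (4x4, takes a point from camera to tool coordinates, whose origin is the TCP and whose axes are the tool frame's). Camera axes: x right, y down, z forward; pixel columns grow to the right and rows downward; lengths in m; the calibration is good to about 2 mm. A picture is of the moment at which its call begins: read the wrist's pose just before it. camera_model takes no time and is no camera call.
- env.hand_in(): hands the job in, once; it reports no verdict.
The state is a dict: "clock": time; "joint_pos": joint angles; "qvel": joint speeds; "tau": joint torques, N m; "tcp_pos": TCP position; "orientation": TCP orientation; "wrist_force": force on the tool from outside, world axes, zero at the start; "ft_torque": the same for the moment, N m; "finger_gap": finger opening in m.
Only numpy, scipy, OpenCV 4.12 (cv2) and the standard library are available. Lean on these libraries where they do the work, as an engineer would, in place of code of your own. Each camera call takes 0.05 s, during which the arm holds its last target.

## Working session

There is one attempt and no reset: what is moved stays moved. The work goes in short steps, Python scripts to look and compute and a shell command to move; the robot and the scene stay as the last step left them, time stands still between calls to the robot, and variables do not carry over. Pictures are saved under pics/ and viewed, and the job is handed in when it is done.

```bash
ls; mkdir -p pics
python3 - <<'E'
from workcell import env
import cv2
s=env.get_state()
for k,v in s.items(): print(k,v)
for n in("scene","side","wrist"):
    cv2.imwrite(f"pics/{n}0.png",env.read_camera(n)); print(n,env.camera_model(n))
E
```

```text
pics
clock 0.0
joint_pos [ 1.15941091e+00  3.13997317e-01  4.49621891e-02  1.30361161e+00
 -3.10323061e-05  1.43120711e+00]
qvel [ 8.28227243e-05  6.17889862e-07  5.37697258e-04 -1.03230897e-04
 -1.21328151e-03  3.31509926e-04]
tau [ 8.04133051e-04 -4.80624354e+01  2.98534065e+01  1.93365372e-02
 -1.07353319e-04 -1.44032600e-05]
tcp_pos [0.15416584 0.55340193 0.23040377]
orientation [-0.69995446  0.70121953 -0.09596631  0.09563151]
wrist_force [ 0.11431832 -0.26143553  0.01197042]
ft_torque [-0.03190428 -0.01830482 -0.02023722]
finger_gap 0.08535642498912922
scene {'fx': 393.54696445048006, 'fy': 393.54696445048006, 'cx': 278.3986963077394, 'cy': 205.86914650697162, 'R': array([[-0.75651806,  0.65394134, -0.00641512],
       [ 0.52396794,  0.60022896, -0.60430356],
       [-0.39132854, -0.46052787, -0.79672834]]), 't': array([ 0.461088  , -0.14022798,  1.20305868])}
side {'fx': 437.53631594135356, 'fy': 437.53631594135356, 'cx': 280.9480642487168, 'cy': 210.83214271879638, 'R': array([[ 0.95404196, -0.29903859,  0.01949024],
       [-0.19760721, -0.67666699, -0.70927651],
       [ 0.22528945,  0.67282814, -0.70466088]]), 't': array([-0.507548  ,  0.09684441,  1.23181057])}
wrist {'fx': 364.54263761606427, 'fy': 364.54263761606427, 'cx': 280.52781116041234, 'cy': 205.80181352494762, 'mount': array([[ 4.60704868e-04,  9.55936570e-01,  2.93572925e-01,
        -7.50965478e-02],
       [-6.70753405e-04, -2.93572595e-01,  9.55936547e-01,
        -1.43670163e-01],
       [ 9.99999669e-01, -6.37319660e-04,  5.05947385e-04,
         4.79412094e-05],
       [ 0.00000000e+00,  0.00000000e+00,  0.00000000e+00,
         1.00000000e+00]])}
```

View pics/scene0.png

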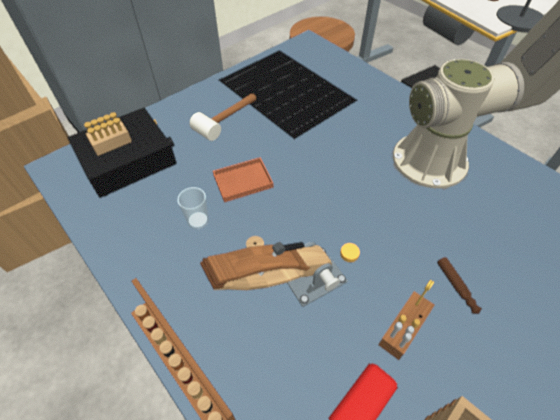

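View pics/side0.png

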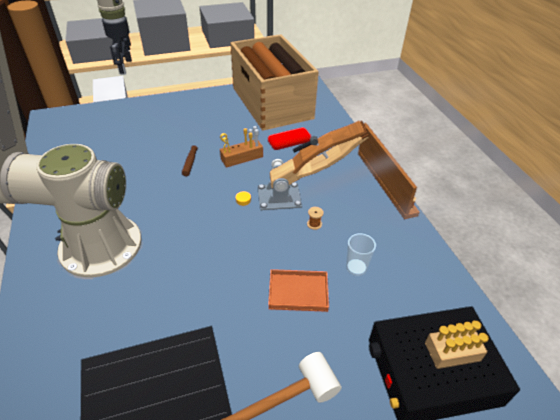

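View pics/wrist0.png

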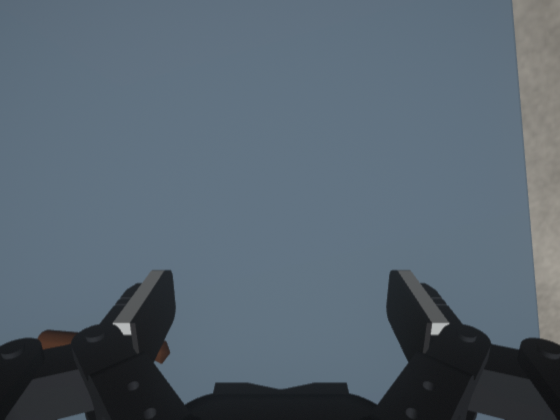

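```bash
cat > h.py <<'E'
import numpy as np, cv2
from workcell import env
from scipy.spatial.transform import Rotation as Ro
def tool():
    s=env.get_state(); q=s['orientation']
    return Ro.from_quat([q[1],q[2],q[3],q[0]]).as_matrix(), np.array(s['tcp_pos']), s
def cam(n,T=None):
    m=env.camera_model(n)
    K=(m['fx'],m['fy'],m['cx'],m['cy'])
    if n=='wrist':
        R,p=T if T is not None else tool()[:2]
        M=m['mount']; Rc=R@M[:3,:3]; c=R@M[:3,3]+p
        return K,Rc.T,-Rc.T@c
    return K,np.array(m['R']),np.array(m['t'])
def proj(C,X):
    K,R,t=C; x=R@np.asarray(X,float)+t
    return np.array([K[0]*x[0]/x[2]+K[2],K[1]*x[1]/x[2]+K[3]])
def ray(C,uv):
    K,R,t=C; d=R.T@np.array([(uv[0]-K[2])/K[0],(uv[1]-K[3])/K[1],1.]); return -R.T@t,d/np.linalg.norm(d)
def onz(C,uv,z):
    o,d=ray(C,uv); return o+d*(z-o[2])/d[2]
def tri(L):
    A=np.zeros((3,3));b=np.zeros(3)
    rs=[ray(C,uv) for C,uv in L]
    for o,d in rs:
        P=np.eye(3)-np.outer(d,d);A+=P;b+=P@o
    X=np.linalg.solve(A,b)
    return X,[np.linalg.norm((np.eye(3)-np.outer(d,d))@(X-o)) for o,d in rs]
def crop(img,x0,y0,x1,y1,k,out):
    c=cv2.resize(img[y0:y1,x0:x1],None,fx=k,fy=k,interpolation=cv2.INTER_CUBIC); cv2.imwrite(out,c)
E
python3 - <<'E'
from h import *
s=cv2.imread('pics/scene0.png');d=cv2.imread('pics/side0.png')
crop(s,270,220,400,317,6,'pics/s_yoke.png')
crop(s,370,260,470,370,5,'pics/s_block.png')
crop(d,210,110,340,210,6,'pics/d_yoke.png')
print(tool()[0])
E
```

```text
[[ 9.63276706e-01 -6.01744776e-04  2.68510011e-01]
 [-2.68510593e-01 -1.32957258e-03  9.63275814e-01]
 [-2.22642640e-04 -9.99998935e-01 -1.44232114e-03]]
```

View pics/s_yoke.png

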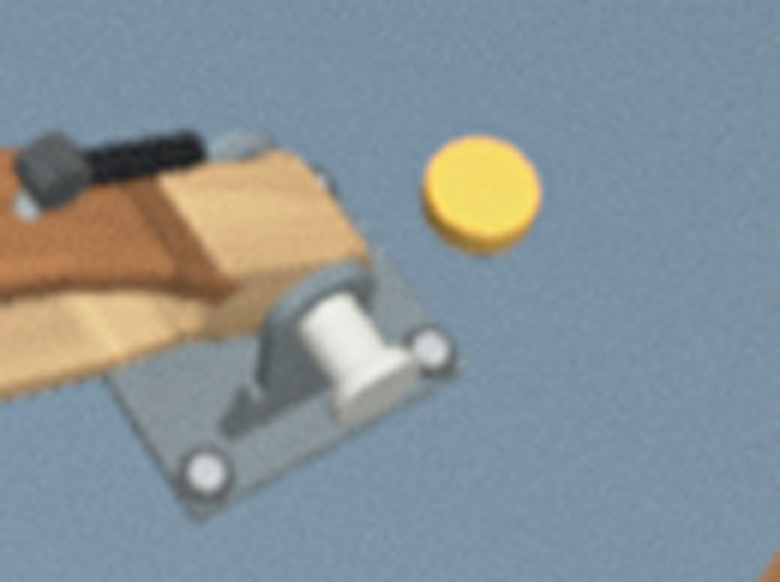

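View pics/s_block.png

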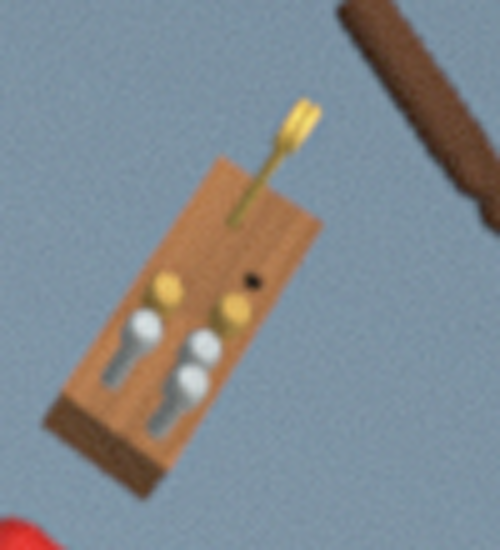

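View pics/d_yoke.png

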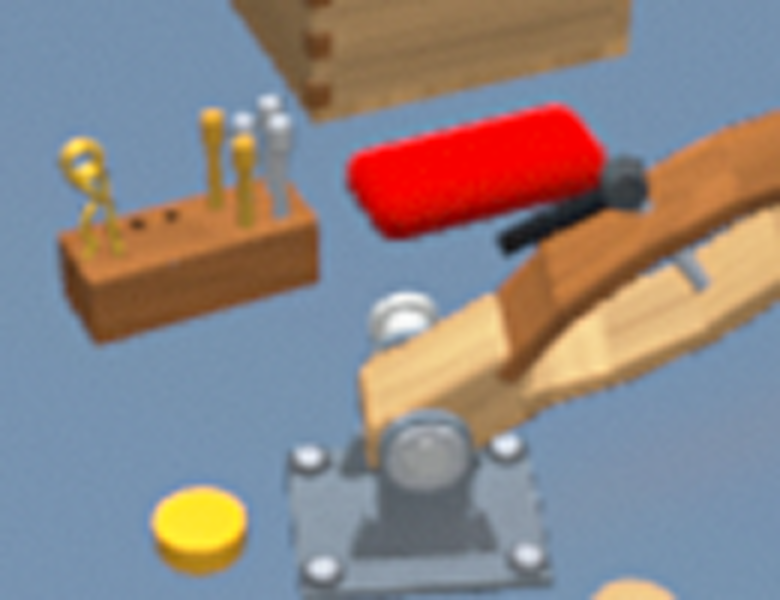

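Run:
```python
from h import *
S=cam('scene');D=cam('side')
print('cams',-S[1].T@S[2],-D[1].T@D[2])
f=lambda x,y,x0,y0,k:((x+.5)/k-.5+x0,(y+.5)/k-.5+y0)
sy=lambda x,y:f(x,y,270,220,6)
dy=lambda x,y:f(x,y,210,110,6)
sb=lambda x,y:f(x,y,370,260,5)
print('scene base corners z.01')
for p in((195,518),(457,368),(105,375)): print(p,onz(S,sy(*p),.01))
print('bolts scene');
for p in((208,472),(432,350)): print(p,onz(S,sy(*p),.014))
print('side base');
for p in((290,472),(303,582),(552,575),(537,460)): print(p,onz(D,dy(*p),.01))
print('side bolts')
for p in((309,458),(322,570),(527,556),(507,445)): print(p,onz(D,dy(*p),.014))
print('head face ctr scene z.08',onz(S,sy(375,388),.08),'pin end side',onz(D,dy(425,457),.08), 'head side top',onz(D,dy(403,300),.1))
print('block scene z.045')
for p in((222,157),(323,224),(166,470),(63,393)): print(p,onz(S,sb(*p),.045))
print('block side')
for p in((60,237),(95,285),(318,230),(290,180)): print(p,onz(D,dy(*p),.045))
print('coil tri',tri([(S,sb(299,125)),(D,dy(83,160))]))
print('wax',onz(S,sy(482,193),.02),onz(D,dy(199,520),.02))
```

```text
cams [0.89308756 0.33668644 0.87672861] [ 0.22584532 -0.91504183  0.94659043]
scene base corners z.01
(195, 518) [0.61626536 0.09183776 0.01      ]
(457, 368) [0.49356579 0.11441689 0.01      ]
(105, 375) [0.6023585  0.02385507 0.01      ]
bolts scene
(208, 472) [0.60089381 0.08248599 0.014     ]
(432, 350) [0.49717676 0.10338307 0.014     ]
side base
(290, 472) [0.485188   0.09771797 0.01      ]
(303, 582) [0.46942639 0.01478806 0.01      ]
(552, 575) [ 0.5933995  -0.01600168  0.01      ]
(537, 460) [0.6150576  0.07013671 0.01      ]
side bolts
(309, 458) [0.49676223 0.10136611 0.014     ]
(322, 570) [0.48003882 0.01656759 0.014     ]
(527, 556) [ 0.58410769 -0.00295431  0.014     ]
(507, 445) [0.60183744 0.08190943 0.014     ]
head face ctr scene z.08 [0.55444504 0.11816011 0.08      ] pin end side [0.53313253 0.01413546 0.08      ] head side top [0.55164644 0.1128916  0.1       ]
block scene z.045
(222, 157) [0.41117697 0.24242076 0.045     ]
(323, 224) [0.40340966 0.29174555 0.045     ]
(166, 470) [0.54130859 0.31357438 0.045     ]
(63, 393) [0.54874253 0.26509289 0.045     ]
block side
(60, 237) [0.40306567 0.28787793 0.045     ]
(95, 285) [0.4126753  0.23943177 0.045     ]
(318, 230) [0.54504617 0.2542555  0.045     ]
(290, 180) [0.54244485 0.30516813 0.045     ]
coil tri (array([0.41516426, 0.26208187, 0.11309608]), [np.float64(0.0007359195356509689), np.float64(0.0007359195356509786)])
wax [0.43162258 0.06860864 0.02      ] [0.42750427 0.0641577  0.02      ]
```

```bash
cat >> h.py <<'E'
def go(X,ang=None):
    "mm shift in tool axes to reach world X; ang = desired world yaw (deg) of tool z axis; gives spin"
    R,p,s=tool(); d=R.T@(np.array(X)-p)*1000
    cur=np.degrees(np.arctan2(R[1,2],R[0,2])); print('shift',d.round(1),'zyaw',round(cur,2),'spin',None if ang is None else round(-(ang-cur),2))
def st():
    R,p,s=tool(); print('t',round(s['clock'],2),'tcp',p.round(4),'zyaw',np.degrees(np.arctan2(R[1,2],R[0,2])).round(2),'F',np.array(s['wrist_force']).round(2),'gap',round(s['finger_gap']*1000,1),'j',np.array(s['joint_pos']).round(2))
E
python3 -c "
from h import *
go([.42,.27,.231],79.1)"
```

```text
shift [ 3.321e+02 -2.000e-01 -2.017e+02] zyaw 74.42 spin -4.68
```

```bash
python3 -m inch '[[[42,0,-25,-0.6],[84,0,-50,-1.2],[126,0,-76,-1.8],[168,0,-102,-2.4],[210,0,-128,-3],[252,0,-153,-3.6],[294,0,-178,-4.2],[332,0,-202,-4.7],[332,0,-202,-4.7],[332,0,-202,-4.7]]]' 0
python3 - <<'E'
from h import *
st(); T=tool()[:2]
im=env.read_camera('wrist'); cv2.imwrite('pics/w1.png',im); np.savez('pics/w1.npz',R=T[0],p=T[1])
E
```

```text
clock: 1.15
tcp_pos: [0.4203, 0.2693, 0.2309]
orientation: [-0.704, 0.704, -0.068, 0.068]
wrist_force: [-0.4, -0.3, 0.5]
finger_gap: 0.0002
t 1.15 tcp [0.4203 0.2693 0.2309] zyaw 78.95 F [-0.43 -0.32  0.52] gap 0.2 j [ 0.41  0.17 -0.14  1.26  0.    0.6 ]
```

View pics/w1.png

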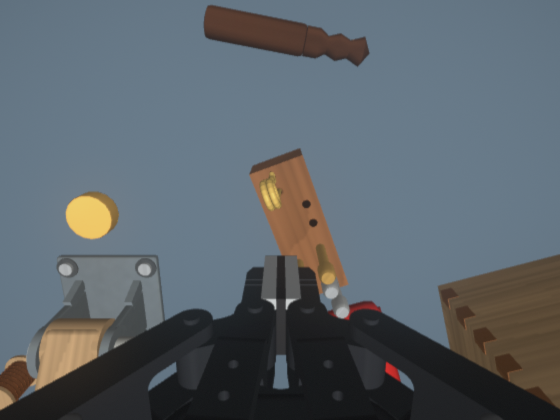

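Run:
```python
from h import *
im=cv2.imread('pics/w1.png')
crop(im,240,140,360,240,6,'pics/w1c.png')
crop(im,20,240,180,360,5,'pics/w1y.png')
```

```text
(no output)
```

View pics/w1c.png

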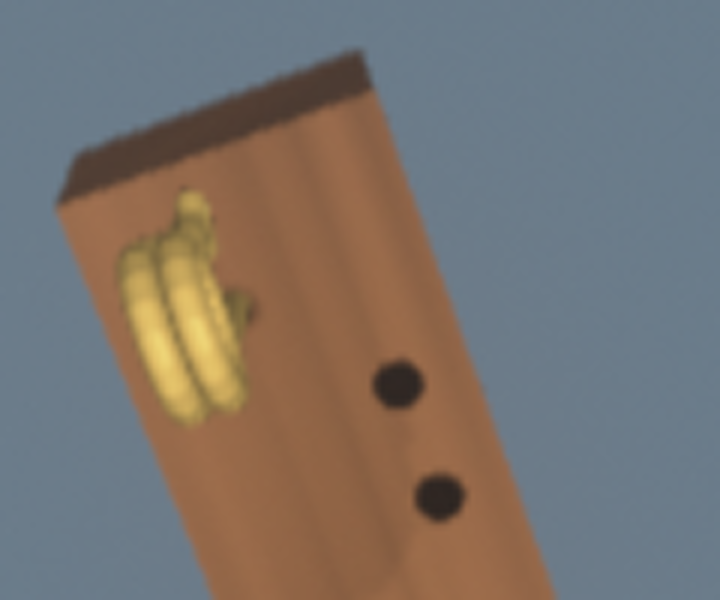

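View pics/w1y.png

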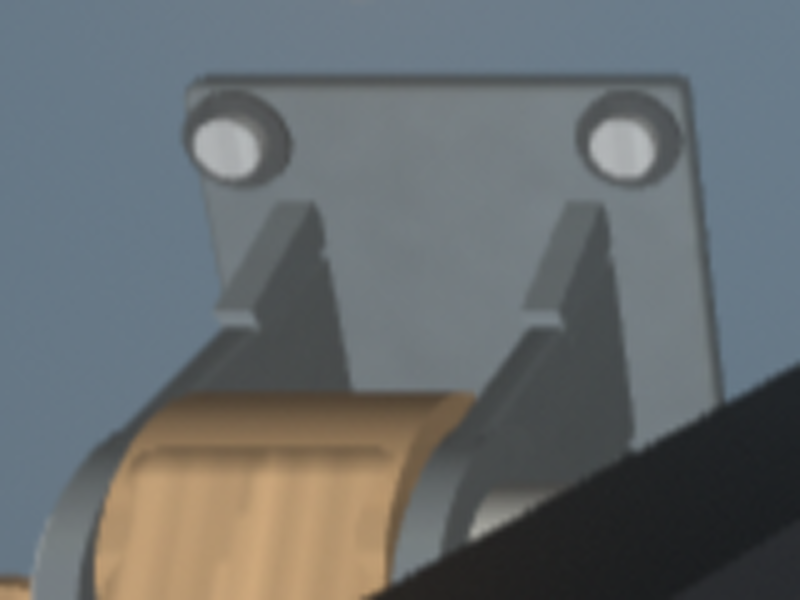

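Run:
```python
from h import *
z=np.load('pics/w1.npz'); W=cam('wrist',(z['R'],z['p']))
f=lambda x,y,x0,y0,k:((x+.5)/k-.5+x0,(y+.5)/k-.5+y0)
wc=lambda x,y:f(x,y,240,140,6); wy=lambda x,y:f(x,y,20,240,5)
for p in((58,205),(375,90)): print('blk',onz(W,wc(*p),.045))
for p in((398,385),(440,497),(247,310)): print('holes',onz(W,wc(*p),.045))
a=onz(W,wc(152,240),.114);b=onz(W,wc(215,415),.114);print(a,b,(a+b)/2,np.linalg.norm(a-b),np.degrees(np.arctan2(*(a-b)[1::-1])))
for p in((190,80),(688,78)): print('base',onz(W,wy(*p),.01))
for p in((227,147),(622,147)): print('bolt',onz(W,wy(*p),.016))
im=cv2.imread('pics/w1.png');m=cv2.inRange(im,(0,120,150),(70,220,255))
n,l,s,c=cv2.connectedComponentsWithStats(m)
for i in range(1,n):
    if s[i,4]>30: print(s[i],c[i])
print('wax',onz(W,c[1],.02))
```

```text
blk [0.41002832 0.24216069 0.045     ]
blk [0.40194875 0.2930115  0.045     ]
holes [0.44848001 0.28841522 0.045     ]
holes [0.46818918 0.29178895 0.045     ]
holes [0.43194572 0.26743533 0.045     ]
[0.40324181 0.26116117 0.114     ] [0.42665898 0.264314   0.114     ] [0.41495039 0.26273758 0.114     ] 0.023628456790314036 -172.33195944282676
base [0.46539318 0.01277258 0.01      ]
base [0.48583439 0.11956636 0.01      ]
bolt [0.48003126 0.01927515 0.016     ]
bolt [0.49653112 0.10346669 0.016     ]
wax [0.40489352 0.07477279 0.02      ]
```

Run:
```python
from h import *
d=cv2.imread('pics/side0.png');crop(d,214,128,236,156,20,'pics/d_clip.png')
s=cv2.imread('pics/scene0.png');crop(s,412,275,440,308,18,'pics/s_clip.png')
S=cam('scene');D=cam('side')
h=np.array([.4320,.2668,.045])
for z in(.045,.126): 
    print('vertical', z,(proj(D,[h[0],h[1],z])-[214,128])*20+9.5,(proj(S,[h[0],h[1],z])-[412,275])*18+8.5)
```

```text
vertical 0.045 [315.69895306 475.38790947] [100.06646795 537.15202303]
vertical 0.126 [283.91222442  73.44176309] [294.2372174 250.5979208]
```

View pics/d_clip.png

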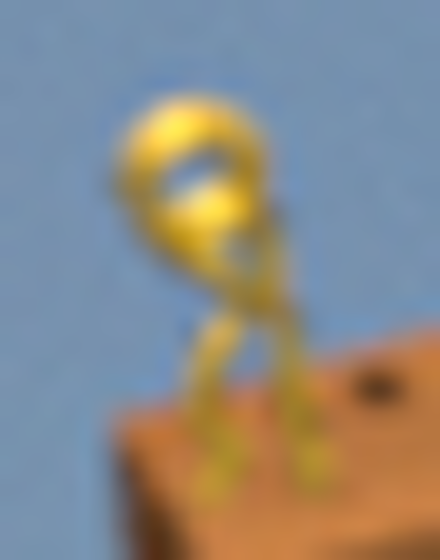

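View pics/s_clip.png

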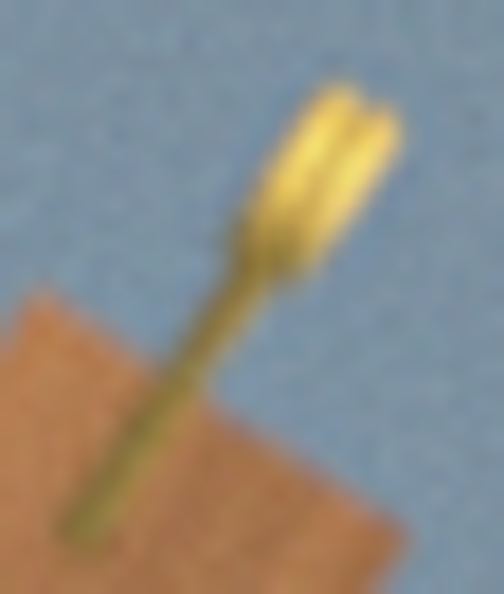

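```bash
cat >> h.py <<'E'
Y0=np.array([.5405,.0507]); ya=np.radians(-10.9)
YR=np.array([[np.cos(ya),-np.sin(ya)],[np.sin(ya),np.cos(ya)]])
def yw(x,y,z): return np.r_[Y0+YR@[x,y],z]
def wy_(p): return np.r_[YR.T@(np.asarray(p)[:2]-Y0),p[2]]
E
python3 -c "
from h import *
print(yw(0,.112,.2));go(yw(0,.112,.2),79.1);go(yw(0,.112,.072),79.1)"
```

```text
[0.56167869 0.16067938 0.2       ]
shift [160.2  30.9 -80.5] zyaw 79.07 spin -0.03
shift [160.4 158.9 -80.5] zyaw 79.07 spin -0.03
```

```bash
python3 -m inch '[[[40,0,-20,0],[80,0,-40,0],[120,10,-60,0],[150,20,-75,0],[160,50,-80,0],[160,95,-80,0],[160,135,-80,0],[160,159,-80,0],[160,159,-80,0],[160,159,-80,0]]]' 0
python3 - <<'E'
from h import *
st(); T=tool()[:2]; print(wy_(T[1]))
for n in('scene','side'): cv2.imwrite(f'pics/{n}1.png',env.read_camera(n))
s=cv2.imread('pics/scene1.png');d=cv2.imread('pics/side1.png')
a=cv2.resize(s[200:320,240:400],None,fx=4,fy=4,interpolation=cv2.INTER_CUBIC)
cv2.imwrite('pics/s1c.png',a)
E
```

```text
clock: 2.2
tcp_pos: [0.5614, 0.163, 0.0726]
orientation: [0.704, -0.704, 0.066, -0.066]
wrist_force: [-0.4, -0.0, -0.2]
finger_gap: 0.0001
t 2.2 tcp [0.5614 0.163  0.0726] zyaw 79.26 F [-0.36 -0.01 -0.19] gap 0.1 j [ 0.15  0.42 -0.19  0.95  0.    0.33]
[-0.00074543  0.11416893  0.07262488]
```

View pics/s1c.png

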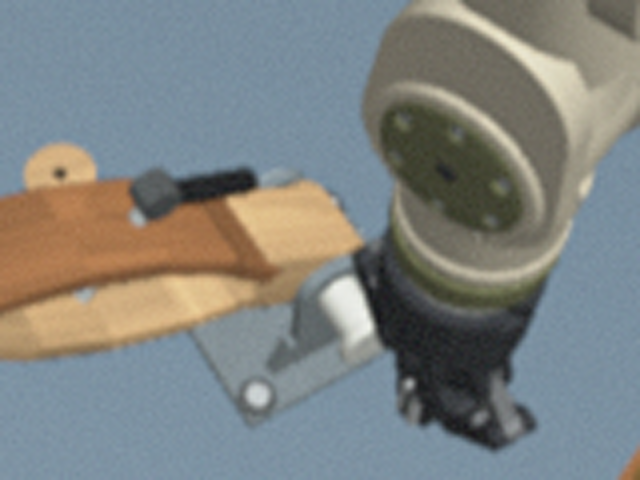

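```bash
python3 -m inch '[[[0,0,-6,0],[0,0,-12,0],[0,0,-14,0],[0,0,-16,0],[0,0,-18,0],[0,0,-20,0],[0,0,-22,0],[0,0,-24,0],[0,0,-26,0],[0,0,-28,0]]]' && python3 -c "
from h import *
st();print(wy_(tool()[1]))"
```

```text
clock: 3.3
tcp_pos: [0.5568, 0.1347, 0.0723]
orientation: [0.705, -0.703, 0.067, -0.067]
wrist_force: [1.0, 6.2, -0.8]
finger_gap: -0.0006
t 3.3 tcp [0.5568 0.1347 0.0723] zyaw 79.15 F [ 1.    6.22 -0.76] gap -0.6 j [ 0.1   0.4  -0.23  0.94  0.    0.29]
[0.00015631 0.08557298 0.07229882]
```

```bash
python3 -m inch '[[[0,0,-2,0],[0,0,-4,0],[0,0,-6,0],[0,0,-8,0],[0,0,-10,0],[0,0,-12,0],[0,0,-14,0],[0,0,-16,0],[0,0,-18,0],[0,0,-18,0]]]' && python3 -c "
from h import *
st();print(wy_(tool()[1]))
cv2.imwrite('pics/scene2.png',env.read_camera('scene'))
crop(cv2.imread('pics/scene2.png'),290,240,390,310,7,'pics/s2c.png')"
```

```text
clock: 4.3
tcp_pos: [0.5534, 0.1171, 0.0723]
orientation: [0.705, -0.703, 0.067, -0.067]
wrist_force: [1.3, 4.3, -1.3]
finger_gap: -0.0001
t 4.3 tcp [0.5534 0.1171 0.0723] zyaw 79.16 F [ 1.3   4.28 -1.3 ] gap -0.1 j [ 0.07  0.39 -0.25  0.93  0.    0.25]
[0.00015644 0.06764958 0.07231273]
```

View pics/s2c.png

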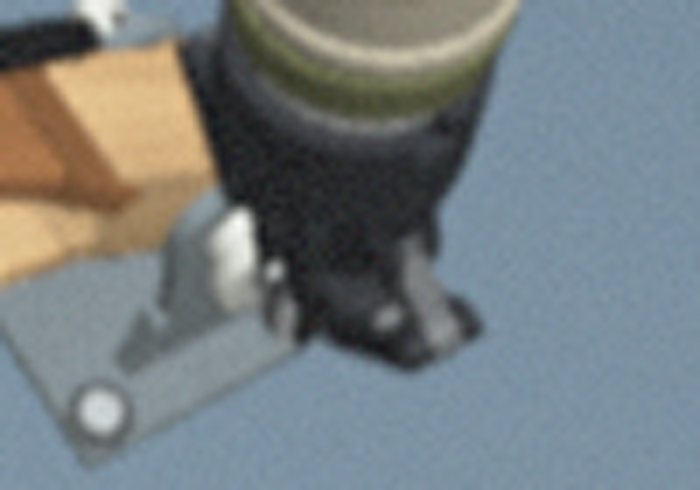

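```bash
for i in 1; do python3 -m inch '[[[0,0,-1,0],[0,0,-2,0],[0,0,-3,0],[0,0,-4,0]]]' | grep -E "tcp|wrist";python3 -m inch '[[[0,0,-1,0],[0,0,-2,0]]]' | grep -E "tcp|wrist"; done
```

```text
tcp_pos: [0.5526, 0.113, 0.0723]
wrist_force: [1.0, 4.7, -0.9]
tcp_pos: [0.5522, 0.1111, 0.0722]
wrist_force: [0.7, 4.9, -1.7]
```

```bash
python3 -m inch '[[[0,0,-1,0],[0,0,-2,0]]]' | grep -E "tcp|wrist";python3 -c "
from h import *
st();print(wy_(tool()[1]))"
```

```text
tcp_pos: [0.5519, 0.1091, 0.0723]
wrist_force: [0.3, 4.2, -1.3]
t 5.15 tcp [0.5519 0.1091 0.0723] zyaw 79.16 F [ 0.28  4.2  -1.34] gap 0.2 j [ 0.05  0.39 -0.26  0.93  0.    0.24]
[0.00011431 0.05950565 0.07226573]
```

```bash
python3 -m inch '[[[0,0,-1,0],[0,0,-1,0]]]' | grep -E "tcp|wrist";python3 -m inch '[[[0,0,-1,0],[0,0,-1,0]]]' | grep -E "tcp|wrist"
```

```text
tcp_pos: [0.5516, 0.108, 0.0723]
wrist_force: [1.2, 3.7, -1.7]
tcp_pos: [0.5515, 0.1073, 0.0723]
wrist_force: [0.3, 7.1, -1.1]
```

```bash
python3 -m inch '[[[0,0,-1,0],[0,0,-1,0]]]' | grep -E "tcp|wrist"
```

```text
tcp_pos: [0.5515, 0.1073, 0.0723]
wrist_force: [2.0, 9.3, -2.6]
```

```bash
python3 -m inch '[[[0,0,-1,0],[0,0,-1,0]]]' | grep -E "tcp|wrist"; python3 -c "
from h import *
st();print(wy_(tool()[1]))
cv2.imwrite('pics/scene3.png',env.read_camera('scene'));cv2.imwrite('pics/side3.png',env.read_camera('side'))
crop(cv2.imread('pics/side3.png'),240,150,320,210,10,'pics/d3c.png')
crop(cv2.imread('pics/scene3.png'),290,240,390,310,7,'pics/s3c.png')"
```

```text
tcp_pos: [0.5515, 0.1073, 0.0723]
wrist_force: [2.0, 11.8, -2.2]
t 5.95 tcp [0.5515 0.1073 0.0723] zyaw 79.24 F [ 2.02 11.83 -2.21] gap -0.1 j [ 0.05  0.38 -0.26  0.93  0.01  0.23]
[0.00010256 0.05764696 0.07234475]
```

View pics/d3c.png

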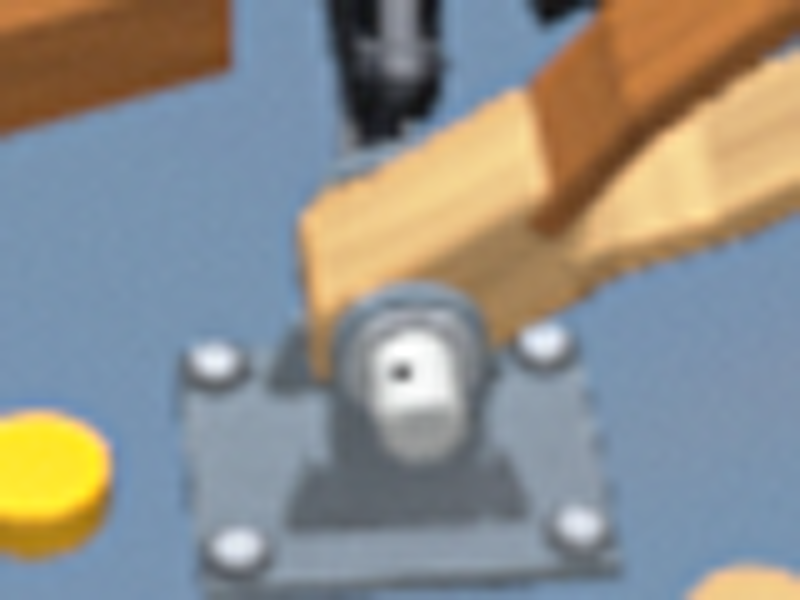

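View pics/s3c.png

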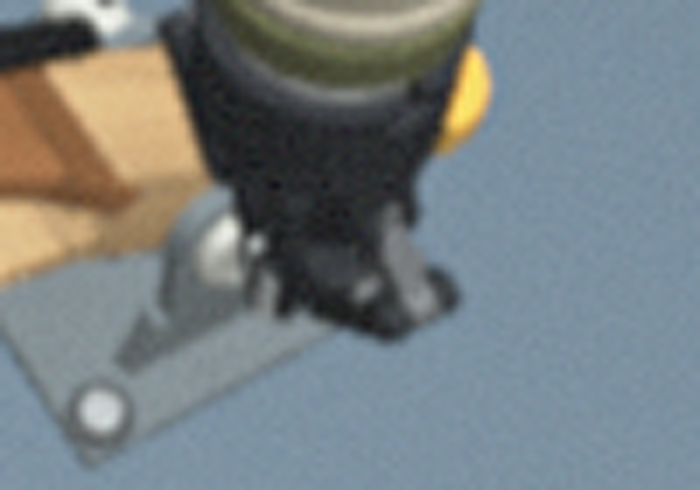

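```bash
python3 -c "
from h import *
go(yw(.0,.08,.072));go(yw(.0,.08,.2));go(yw(.05,-.053,.2),79.1);go(yw(.05,-.053,.17),79.1)"
```

```text
shift [-0.   0.5 22.3] zyaw 79.24 spin None
shift [  -0.  -127.5   23.1] zyaw 79.24 spin None
shift [  49.6 -128.3 -110.1] zyaw 79.24 spin 0.14
shift [  49.6  -98.3 -110.2] zyaw 79.24 spin 0.14
```

```bash
python3 -m inch '[[[0,0,15,0],[0,-10,28,0],[0,-55,28,0],[0,-100,28,0],[5,-128,15,0],[20,-128,-25,0],[35,-128,-65,0],[50,-118,-100,0],[50,-98,-105,0],[50,-98,-105,0]]]'
python3 - <<'E'
from h import *
st(); T=tool()[:2]; print(wy_(T[1]))
im=env.read_camera('wrist'); cv2.imwrite('pics/w2.png',im); np.savez('pics/w2.npz',R=T[0],p=T[1])
E
```

```text
clock: 7.05
tcp_pos: [0.579, -0.0093, 0.1686]
orientation: [-0.704, 0.704, -0.069, 0.066]
wrist_force: [0.1, -1.0, 0.2]
finger_gap: 0.0003
t 7.05 tcp [ 0.579  -0.0093  0.1686] zyaw 78.97 F [ 0.08 -0.99  0.21] gap 0.3 j [-0.15  0.35 -0.06  1.17 -0.    0.04]
[ 0.04915192 -0.05166209  0.16858071]
```

View pics/w2.png

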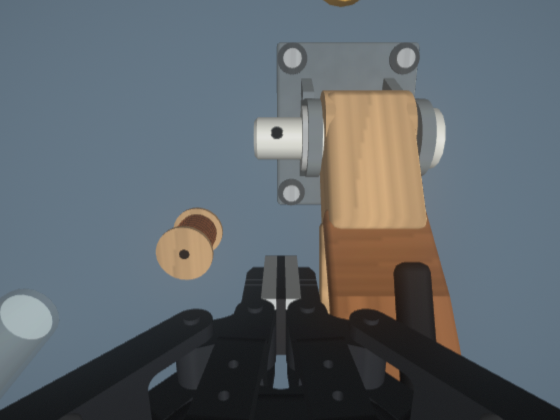

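Run:
```python
from h import *
im=cv2.imread('pics/w2.png')
crop(im,240,90,330,180,7,'pics/w2c.png')
g=cv2.cvtColor(im,cv2.COLOR_BGR2GRAY).astype(int)
sub=g[120:150,265:290]; m=((sub<90)).astype(np.uint8)
n,l,s,c=cv2.connectedComponentsWithStats(m)
print([(s[i],c[i]+[265,120]) for i in range(1,n)])
for x in(262,268,286,292): print(x,g[110:166,x])
for y in(128,150): print(y,g[y,246:306])
```

```text
[(array([ 7,  7, 10, 11, 94], dtype=int32), array([276.44680851, 132.20212766]))]
262 [118 118 118 118 119 118 119 128 141 152 163 171 177 182 187 191 197 201
 204 208 212 215 218 220 221 222 223 223 222 221 220 218 217 215 213 212
 211 208 203 197 191 186 180 173 166 158 147 135 120 113 116 118 119 119
 119 119]
268 [118 118 118 118 118 118 119 127 141 153 163 171 177 183 187 192 196 201
 205 208 212 215 218 220 221 222 223 224 223 221 220 218 217 215 213 212
 210 208 203 198 192 186 180 173 167 159 148 136 120 113 116 119 119 119
 118 118]
286 [122 122 121 121 121 121 122 129 141 152 163 171 177 181 187 192 196 201
 205 208 212 215 218 220 222 223 224 224 223 222 220 218 217 215 214 212
 210 208 204 199 193 187 182 174 168 159 149 137 121 116 119 122 123 122
 123 122]
292 [121 121 121 121 121 121 122 130 141 152 163 170 176 181 186 191 196 201
 204 208 212 214 218 221 222 223 224 225 224 221 220 219 217 215 213 212
 210 208 204 199 193 187 182 174 168 160 149 138 122 116 120 122 123 123
 123 122]
128 [118 118 118 119 118 118 120 127 146 151 167 200 204 204 204 204 204 205
 204 204 205 205 205 205 202 179 130  84  62  54  51  54  55  65  90 129
 180 202 205 205 205 205 204 205 204 205 204 204 204 204 204 204 204 204
 204 197 141 171 177 177]
150 [119 118 119 118 119 118 118 120 134 141 150 181 191 191 192 192 191 191
 192 192 192 192 192 192 192 192 192 193 193 193 193 193 193 193 192 193
 193 193 193 193 193 193 193 193 193 193 193 193 193 193 193 193 194 194
 194 188 134 169 175 175]
```

View pics/w2c.png

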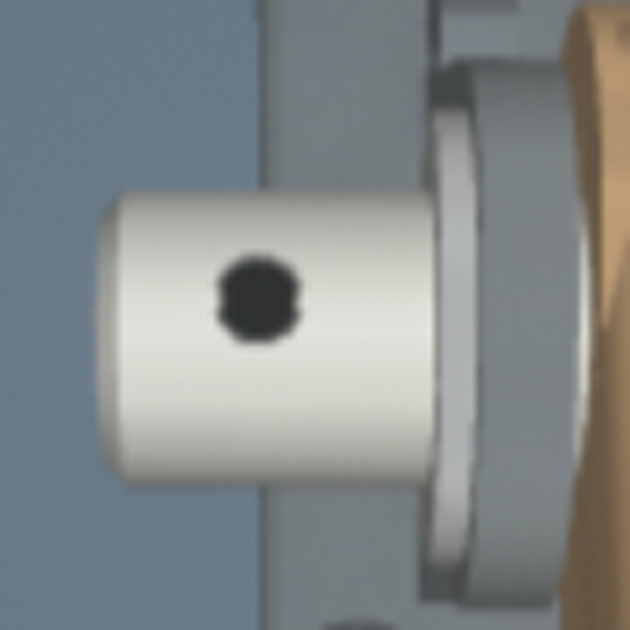

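```bash
cat > pinm.py <<'E'
from h import *
def pin(W,col,r0,r1,hole,zfix=True):
    # yoke-aligned 2D (x along yoke x, z)
    def r2(uv):
        o,d=ray(W,uv); d2=np.array([*(YR.T@d[:2]),d[2]]); o2=wy_(o); return o2,d2
    o,d1=r2((col,r0));_,d2=r2((col,r1))
    u=lambda d:np.array([d[0],d[2]])/np.hypot(d[0],d[2])
    a,b=u(d1),u(d2); m=(a+b)/np.linalg.norm(a+b); h=np.arccos(a@b)/2
    dist=.013/np.sin(h); P=np.array([o[0],o[2]])+m*dist
    # with z fixed .08
    k=(.08-o[2])/m[1]; Pz=np.array([o[0]+m[0]*k,.08])
    print('axis x,z from width',P.round(4),'with z=.08 x',Pz[0].round(4))
    o,d=r2(hole)
    for nm,Q in(('w',P),('z',Pz)):
        oo=np.array([o[0]-Q[0],o[2]-Q[1]]);dd=np.array([d[0],d[2]])
        A=dd@dd;B=2*oo@dd;C=oo@oo-.013**2;k=(-B-np.sqrt(B*B-4*A*C))/(2*A)
        p=o+k*d; print(nm,'hole yoke',p.round(4),'world',yw(*p).round(4),'angle from upright (+ = +x)',np.degrees(np.arctan2(p[0]-Q[0],p[2]-Q[1])).round(1))
E
python3 - <<'E'
from pinm import *
z=np.load('pics/w2.npz'); W=cam('wrist',(z['R'],z['p']))
pin(W,276.5,117.3,157.8,(276.5,132.2))
def r2(uv,zz): return wy_(onz(W,uv,zz)).round(4)
print('end',r2((253.3,137),.09),'washer face',r2((301.5,137),.093),'bolts',[r2(b,.016) for b in((292,57),(405,57),(291,192))])
for e in((277.5,43),(418,43)): print(r2(e,.01))
E
```

```text
axis x,z from width [0.0011 0.0714] with z=.08 x 0.0002
w hole yoke [-0.0036 -0.0539  0.0836] world [ 0.5268 -0.0016  0.0836] angle from upright (+ = +x) -21.3
z hole yoke [-0.0044 -0.0538  0.0922] world [ 0.526  -0.0013  0.0922] angle from upright (+ = +x) -20.7
end [-0.0014 -0.0679  0.09  ] washer face [-0.0016 -0.039   0.093 ] bolts [array([-0.0532, -0.0427,  0.016 ]), array([-0.0529,  0.0428,  0.016 ]), array([ 0.0523, -0.0428,  0.016 ])]
[-0.0637 -0.0536  0.01  ]
[-0.0634  0.0537  0.01  ]
```

```bash
python3 -c "
from h import *
go([.415,.2627,.2],98);go([.415,.2627,.16],98)"
```

```text
shift [-213.   -29.8  234.9] zyaw 79.05 spin -18.95
shift [-212.8   10.2  234.9] zyaw 79.05 spin -18.95
```

```bash
python3 -m inch '[[[-15,-25,5,0],[-40,-32,30,-2],[-73,-32,65,-5],[-106,-30,100,-8],[-139,-30,138,-11],[-172,-30,176,-14],[-200,-25,212,-17],[-213,-5,233,-19],[-213,8,235,-19],[-213,8,235,-19]]]' 32 20
python3 - <<'E'
from h import *
st(); T=tool()[:2]
im=env.read_camera('wrist'); cv2.imwrite('pics/w3.png',im); np.savez('pics/w3.npz',R=T[0],p=T[1])
E
```

```text
clock: 8.1
tcp_pos: [0.4136, 0.2645, 0.1621]
orientation: [-0.705, 0.706, 0.051, -0.052]
wrist_force: [-1.3, -0.2, 0.6]
finger_gap: 0.0322
t 8.1 tcp [0.4136 0.2645 0.1621] zyaw 98.37 F [-1.27 -0.18  0.59] gap 32.2 j [ 0.41  0.19 -0.29  1.09 -0.    0.26]
```

View pics/w3.png

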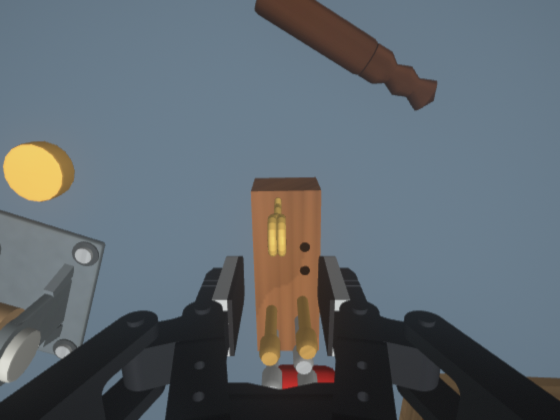

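Run:
```python
from h import *
im=cv2.imread('pics/w3.png'); crop(im,240,170,340,270,6,'pics/w3c.png')
z=np.load('pics/w3.npz'); W=cam('wrist',(z['R'],z['p']))
hsv=cv2.cvtColor(im,cv2.COLOR_BGR2HSV)[190:265,255:300]
m=((hsv[...,0]>20)&(hsv[...,0]<32)&(hsv[...,1]>110)&(hsv[...,2]>110)).astype(np.uint8)
ys,xs=np.nonzero(m)
for y in range(m.shape[0]):
    r=np.nonzero(m[y])[0]
    if len(r) and y%3==0: print(y+190,r.min()+255,r.max()+255)
```

```text
199 276 279
202 276 279
205 279 279
208 276 279
211 276 279
214 275 275
217 271 282
220 270 283
223 269 284
226 269 284
229 269 284
232 269 284
235 269 284
238 269 284
241 269 285
244 269 285
247 269 284
250 268 284
253 270 284
```

View pics/w3c.png

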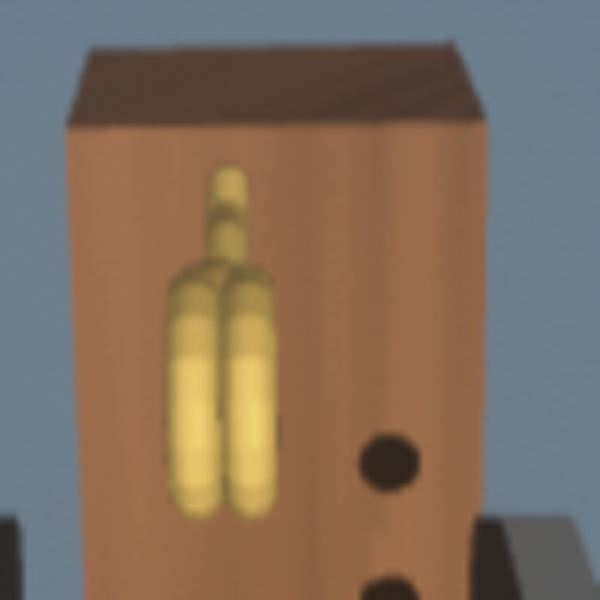

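Run:
```python
from h import *
z=np.load('pics/w3.npz'); W=cam('wrist',(z['R'],z['p']))
for q in((276.7,234.8),): 
    X=onz(W,q,.114); print(X)
    print('tool coords',z['R'].T@(X-z['p'])*1000)
X1=onz(W,(276.7,213.5),.114);X2=onz(W,(276.7,256),.114); print(np.linalg.norm(X1-X2))
print('hole1',onz(W,(304.5,247),.045)); print('edges',onz(W,(250.8,190.6),.045),onz(W,(320.7,190),.045))
go(np.r_[X[:2],.098],98.4)
```

```text
[0.41484411 0.26262572 0.114     ]
tool coords [ 1.0185633  48.14537026 -1.97701348]
0.025711170751364087
hole1 [0.4488362  0.28858484 0.045     ]
edges [0.41004396 0.24190805 0.045     ] [0.40210142 0.29294184 0.045     ]
shift [ 0.1 64.9 -1.4] zyaw 98.28 spin -0.12
```

```bash
python3 -m inch '[[[0,15,-1.4,0],[0,30,-1.4,0],[0,45,-1.4,0],[0,55,-1.4,0],[0,61,-1.4,0],[0,64,-1.4,0],[0,65,-1.4,0],[0,65,-1.4,0]]]' 32 20 && python3 -c "
from h import *
st()" && python3 -m inch '[[[0,0,0,0],[0,0,0,0],[0,0,0,0],[0,0,0,0],[0,0,0,0]]]' 5 20
python3 - <<'E'
from h import *
st()
cv2.imwrite('pics/side4.png',env.read_camera('side'));cv2.imwrite('pics/scene4.png',env.read_camera('scene'))
crop(cv2.imread('pics/side4.png'),205,100,265,170,8,'pics/d4c.png')
E
```

```text
clock: 8.95
tcp_pos: [0.4161, 0.2616, 0.0977]
orientation: [0.705, -0.705, -0.05, 0.05]
wrist_force: [-0.2, 0.8, -0.3]
finger_gap: 0.0322
t 8.95 tcp [0.4161 0.2616 0.0977] zyaw 98.12 F [-0.17  0.82 -0.26] gap 32.2 j [ 0.4   0.24 -0.4   0.93  0.    0.26]
clock: 9.45
tcp_pos: [0.416, 0.2619, 0.0977]
orientation: [0.706, -0.705, -0.05, 0.05]
wrist_force: [-0.2, 1.0, 2.8]
finger_gap: 0.0095
t 9.45 tcp [0.416  0.2619 0.0977] zyaw 98.14 F [-0.24  0.98  2.84] gap 9.5 j [ 0.4   0.24 -0.4   0.93  0.    0.26]
```

View pics/d4c.png

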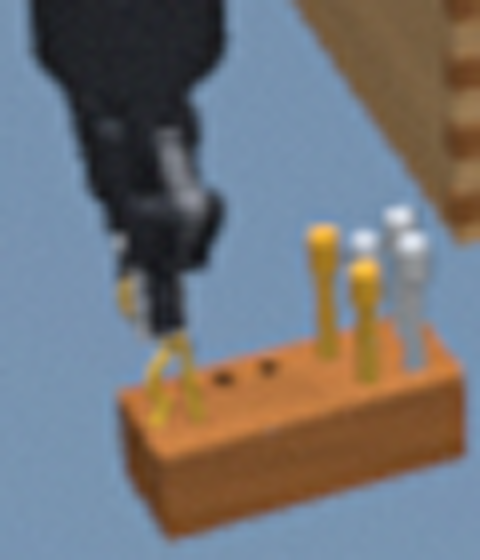

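```bash
python3 -m inch '[[[1,0,0,0],[2,0,0,0],[3,0,0,0],[3,0,0,0]]]' | grep -E 'tcp|wrist'; python3 -m inch '[[[1,0,0,0],[2,0,0,0],[2,0,0,0]]]' | grep -E 'tcp|wrist'
```

```text
tcp_pos: [0.418, 0.2622, 0.0976]
wrist_force: [-3.9, 1.8, 6.7]
tcp_pos: [0.42, 0.2625, 0.0977]
wrist_force: [-4.1, 0.8, 7.7]
```

```bash
python3 -m inch '[[[0,-4,0,0],[0,-10,0,0],[0,-18,0,0],[0,-28,0,0],[0,-45,0,0],[0,-70,0,0],[0,-95,0,0],[0,-100,0,0],[0,-100,0,0]]]' 5 30
python3 - <<'E'
from h import *
st()
T=tool()[:2];cv2.imwrite('pics/w5.png',env.read_camera('wrist'))
cv2.imwrite('pics/side5.png',env.read_camera('side'));cv2.imwrite('pics/scene5.png',env.read_camera('scene'))
crop(cv2.imread('pics/side5.png'),205,70,265,140,8,'pics/d5c.png')
crop(cv2.imread('pics/scene5.png'),390,220,460,290,8,'pics/s5c.png')
E
```

```text
clock: 11.15
tcp_pos: [0.4218, 0.2623, 0.1988]
orientation: [0.705, -0.705, -0.051, 0.049]
wrist_force: [-0.3, -0.2, 0.1]
finger_gap: 0.0095
t 11.15 tcp [0.4218 0.2623 0.1988] zyaw 98.1 F [-0.33 -0.19  0.06] gap 9.5 j [ 0.39  0.17 -0.22  1.18 -0.    0.25]
```

View pics/d5c.png

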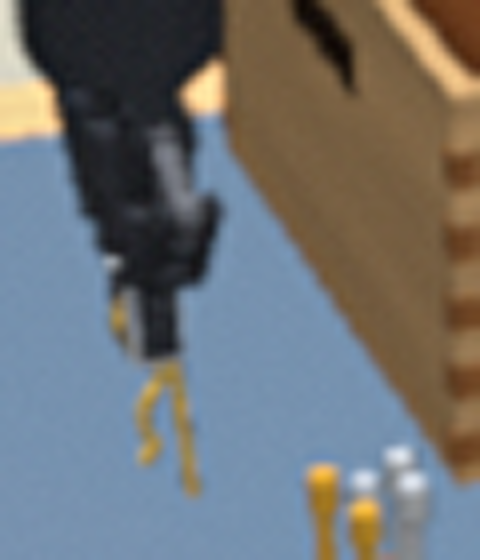

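View pics/s5c.png

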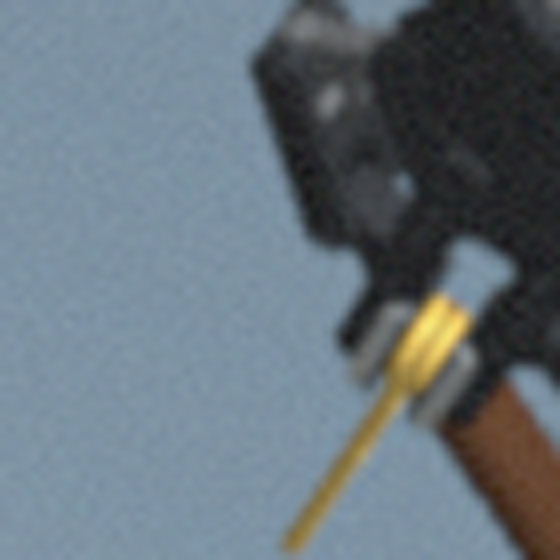

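View pics/w5.png

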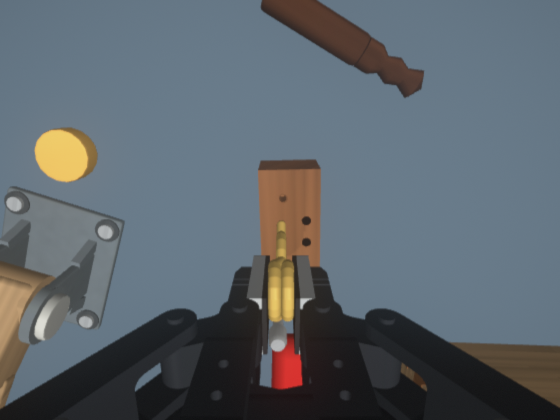

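Run:
```python
from h import *
S=cam('scene');D=cam('side')
f=lambda x,y,x0,y0,k:((x+.5)/k-.5+x0,(y+.5)/k-.5+y0)
s=lambda x,y:f(x,y,390,220,8); d=lambda x,y:f(x,y,205,70,8)
R,p,_=tool()
def show(n,X): print(n,X[0].round(4),np.round(X[1],4),'tool',(R.T@(X[0]-p)*1000).round(1))
show('tip',tri([(S,s(290,547)),(D,d(193,492))]))
show('legup',tri([(S,s(400,395)),(D,d(173,370))]))
# coil from scene at side plane
show('coil scene/side',tri([(S,s(432,345)),(D,d(132,300))]))
# vertical direction in side at the tip
X=tri([(S,s(290,547)),(D,d(193,492))])[0]
for dz in(0,.05): q=proj(D,X+[0,0,dz]);print((q-[205,70])*8+3.5, (proj(S,X+[0,0,dz])-[390,220])*8+3.5)
# hole px in wrist
W=cam('wrist'); print('block hole',onz(W,(282.5,198.5),.045))
```

```text
tip [0.435  0.2637 0.1278] [0.0004 0.0004] tool [15.  68.5 -0.2]
legup [0.4261 0.2611 0.1913] [0.0046 0.0046] tool [ 5.8  5.  -1.6]
coil scene/side [0.4191 0.2638 0.2175] [0.0029 0.0029] tool [ -0.8 -21.2   2.1]
[193.84514818 492.46067195] [291.44477503 546.4665851 ]
[185.67552749 386.37305653] [351.24009676 456.83243597]
block hole [0.42875357 0.26486301 0.045     ]
```

```bash
python3 -c "
from h import *
go(yw(-.0194,-.0538,.22),79.1);go(yw(-.0194,-.0538,.178),79.1)"
```

```text
shift [  53.5  -23.6 -270.5] zyaw 98.11 spin 19.01
shift [  53.5   18.4 -270.5] zyaw 98.11 spin 19.01
```

```bash
python3 -m inch '[[[0,-20,-20,1],[2,-24,-60,4],[6,-24,-100,7],[13,-24,-140,10],[22,-24,-180,13],[35,-24,-220,16],[47,-20,-255,19],[53,0,-270,19],[53.5,18,-270.5,19],[53.5,18,-270.5,19]]]'
python3 - <<'E'
from h import *
st(); T=tool()[:2];print(wy_(T[1]))
cv2.imwrite('pics/w6.png',env.read_camera('wrist'))
cv2.imwrite('pics/side6.png',env.read_camera('side'));cv2.imwrite('pics/scene6.png',env.read_camera('scene'))
crop(cv2.imread('pics/side6.png'),240,110,320,190,8,'pics/d6c.png')
crop(cv2.imread('pics/scene6.png'),290,200,370,270,8,'pics/s6c.png')
E
```

```text
clock: 12.3
tcp_pos: [0.5095, 0.0015, 0.1756]
orientation: [0.704, -0.704, 0.07, -0.065]
wrist_force: [-1.1, 0.3, -0.3]
finger_gap: 0.0096
t 12.3 tcp [0.5095 0.0015 0.1756] zyaw 79.04 F [-1.08  0.3  -0.29] gap 9.6 j [-0.15  0.22 -0.22  1.14 -0.    0.04]
[-0.0211243  -0.05413211  0.17555984]
```

View pics/d6c.png

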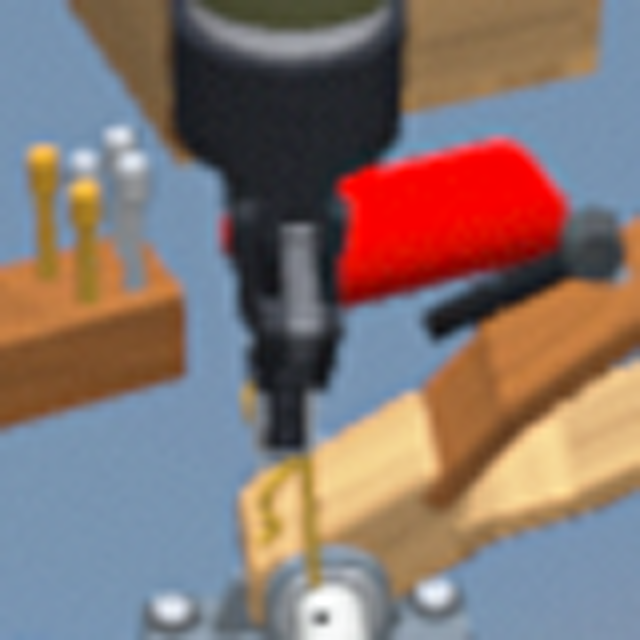

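View pics/s6c.png

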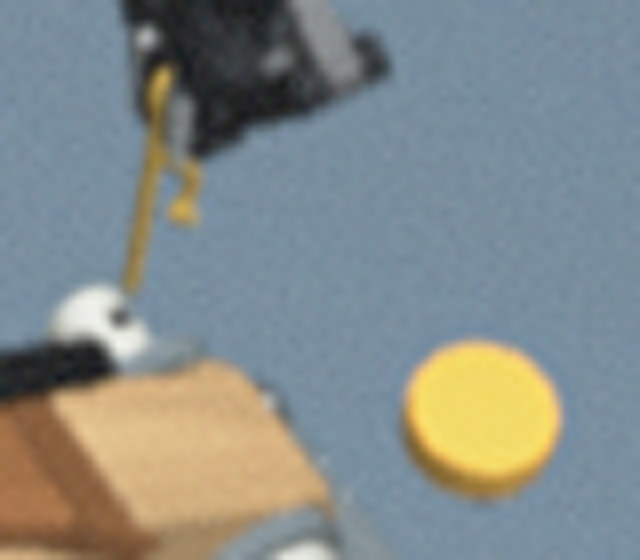

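View pics/w6.png

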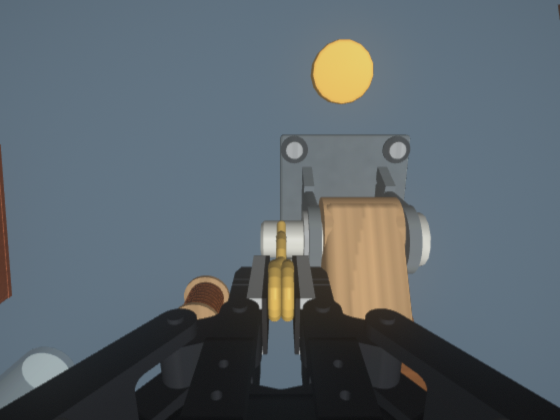

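Run:
```python
from h import *
a=cv2.imread('pics/side6.png');b=cv2.imread('pics/scene6.png')
crop(a,268,165,292,195,20,'pics/d6z.png');crop(b,296,228,320,248,24,'pics/s6z.png')
```

```text
(no output)
```

View pics/d6z.png

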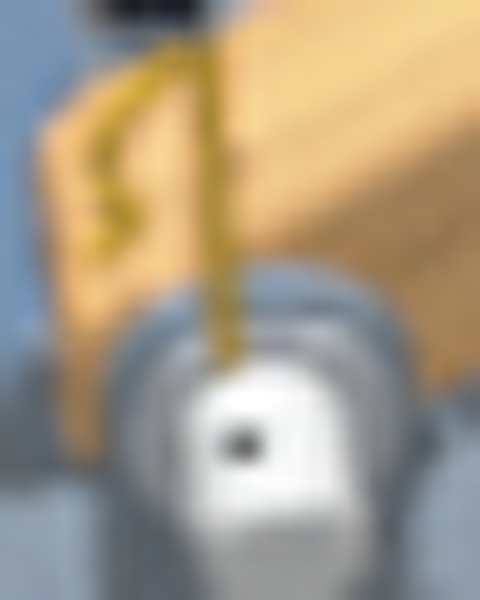

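View pics/s6z.png

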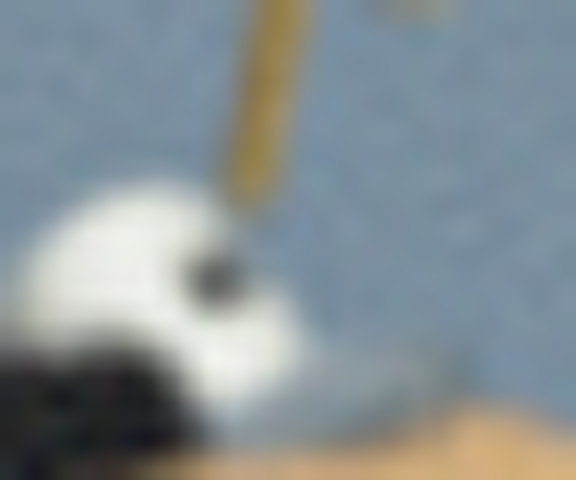

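Run:
```python
from h import *
S=cam('scene');D=cam('side')
f=lambda x,y,x0,y0,k:((x+.5)/k-.5+x0,(y+.5)/k-.5+y0)
s=lambda x,y:f(x,y,296,228,24); d=lambda x,y:f(x,y,268,165,20)
T=tri([(S,s(246,200)),(D,d(229,358))]);H=tri([(S,s(217,278)),(D,d(240,445))])
R,p,_=tool(); print('tcp',wy_(p))
print('tip',wy_(T[0]).round(4),np.round(T[1],4),'tool',(R.T@(T[0]-p)*1000).round(1)); print('hole',wy_(H[0]).round(4),np.round(H[1],4))
st()
```

```text
tcp [-0.01930182 -0.05296087  0.17930638]
tip [-0.0065 -0.0531  0.1072] [0.0003 0.0003] tool [12.8 72.1 -0.2]
hole [-0.005  -0.0549  0.0918] [0.0002 0.0002]
t 12.45 tcp [0.5115 0.0023 0.1793] zyaw 79.15 F [ 0.05  0.36 -0.37] gap 9.5 j [-0.15  0.21 -0.22  1.14  0.    0.04]
```

```bash
python3 -m inch '[[[0.3,4,-0.4,0],[0.6,8,-0.8,0],[0.8,10,-1.2,0],[0.8,11,-1.2,0],[0.8,11,-1.2,0],[0.8,11,-1.2,0]]]'
python3 - <<'E'
from h import *
st(); T=tool()[:2];print(wy_(T[1]))
a=env.read_camera('side');b=env.read_camera('scene');print(wy_(tool()[1]))
cv2.imwrite('pics/side7.png',a);cv2.imwrite('pics/scene7.png',b)
crop(a,268,165,292,195,20,'pics/d7z.png');crop(b,296,228,320,248,24,'pics/s7z.png')
E
```

```text
clock: 13.05
tcp_pos: [0.5125, 0.0007, 0.1684]
orientation: [0.704, -0.704, 0.067, -0.067]
wrist_force: [0.2, 0.3, -0.8]
finger_gap: 0.0096
t 13.05 tcp [0.5125 0.0007 0.1684] zyaw 79.13 F [ 0.21  0.26 -0.79] gap 9.6 j [-0.16  0.22 -0.23  1.12  0.    0.03]
[-0.01807324 -0.05437339  0.16841073]
[-0.01803881 -0.05439205  0.16841537]
```

View pics/d7z.png

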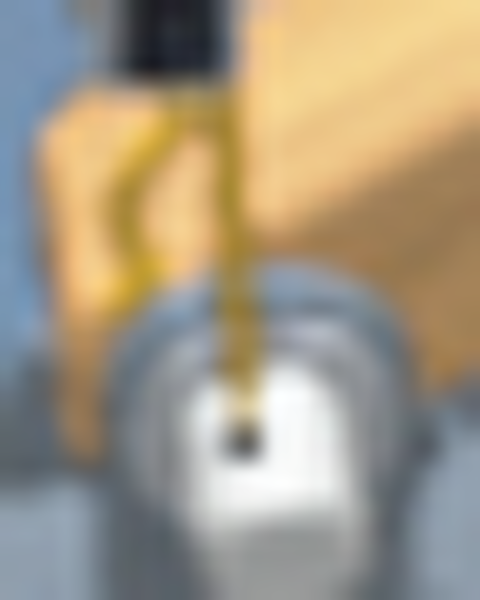

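View pics/s7z.png

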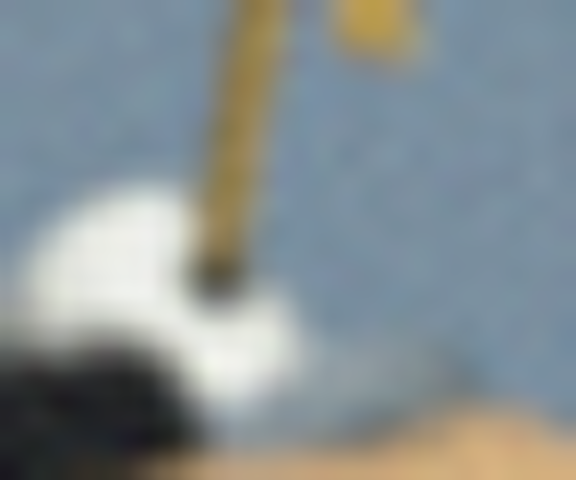

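Run:
```python
from h import *
S=cam('scene');D=cam('side')
f=lambda x,y,x0,y0,k:((x+.5)/k-.5+x0,(y+.5)/k-.5+y0)
s=lambda x,y:f(x,y,296,228,24); d=lambda x,y:f(x,y,268,165,20)
T=tri([(S,s(222,257)),(D,d(242,405))]);H=tri([(S,s(217,278)),(D,d(241,441))])
print('tip',wy_(T[0]).round(4),np.round(T[1],4)); print('hole',wy_(H[0]).round(4),np.round(H[1],4))
```

```text
tip [-0.0045 -0.0534  0.0982] [0.0004 0.0004]
hole [-0.0048 -0.0546  0.0924] [0.0002 0.0002]
```

```bash
python3 -m inch '[[[0,1,-0.3,0],[0,2,-0.4,0],[0,3,-0.4,0],[0,4,-0.4,0]]]' | grep -E 'tcp|wrist';  python3 -m inch '[[[0,1,0,0],[0,2,0,0]]]' | grep -E 'tcp|wrist'; python3 -c "
from h import *
st();print(wy_(tool()[1]))"
```

```text
tcp_pos: [0.5123, 0.0003, 0.1642]
wrist_force: [0.4, -0.3, -1.2]
tcp_pos: [0.5123, 0.0003, 0.1622]
wrist_force: [-0.0, 0.0, -0.1]
t 13.75 tcp [5.123e-01 3.000e-04 1.622e-01] zyaw 79.13 F [-0.04  0.01 -0.12] gap 9.8 j [-0.16  0.23 -0.24  1.1   0.    0.03]
[-0.01812279 -0.05479812  0.16216272]
```

```bash
python3 -m inch '[[[0,1,0,0],[0,1.5,0,0]]]' | grep -E 'tcp|wrist';  python3 -m inch '[[[0,0.7,0,0],[0,1.5,0,0]]]' | grep -E 'tcp|wrist'
```

```text
tcp_pos: [0.5123, 0.0003, 0.1607]
wrist_force: [-0.0, -0.1, -0.4]
tcp_pos: [0.5125, 0.0003, 0.1593]
wrist_force: [-0.7, 0.3, -0.1]
```

```bash
python3 -m inch '[[[0,0.7,0,0],[0,1.5,0,0]]]' | grep -E 'tcp|wrist'
python3 - <<'E'
from h import *
st();print(wy_(tool()[1]))
a=env.read_camera('side');b=env.read_camera('scene')
cv2.imwrite('pics/side8.png',a);cv2.imwrite('pics/scene8.png',b)
z=np.hstack([cv2.resize(a[165:195,268:292],(384,480),interpolation=2),cv2.resize(b[228:248,296:320],(576,480),interpolation=2)[:,:400]])
cv2.imwrite('pics/z8.png',z)
E
```

```text
tcp_pos: [0.5127, 0.0002, 0.1579]
wrist_force: [0.6, 0.0, -0.2]
t 14.35 tcp [5.127e-01 2.000e-04 1.579e-01] zyaw 79.13 F [ 0.59  0.02 -0.25] gap 9.5 j [-0.16  0.23 -0.25  1.09  0.    0.03]
[-0.01774574 -0.05480759  0.1579285 ]
```

View pics/z8.png

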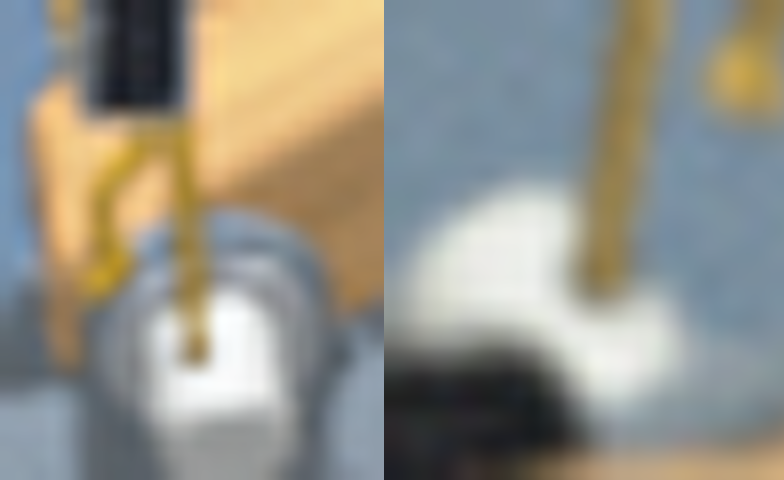

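```bash
python3 -m inch '[[[0.7,0.2,0,0],[1.4,0.4,0,0],[2,0.6,0,0]]]' | grep -E 'tcp|wrist';python3 -m inch '[[[0.7,0.3,0,0],[1.4,0.6,0,0],[2,1,0,0]]]' | grep -E 'tcp|wrist'; python3 -c "
from h import *
st();print(wy_(tool()[1]))"
```

```text
tcp_pos: [0.5141, -0.0, 0.157]
wrist_force: [0.4, 0.3, 0.0]
tcp_pos: [0.5154, -0.0003, 0.1558]
wrist_force: [-2.3, 0.8, -0.2]
t 15.05 tcp [ 5.154e-01 -3.000e-04  1.558e-01] zyaw 79.13 F [-2.27  0.82 -0.19] gap 8.9 j [-0.16  0.24 -0.25  1.09  0.    0.03]
[-0.01499238 -0.05479322  0.15583763]
```

```bash
python3 -m inch '[[[0.7,0.2,0,0],[1.4,0.4,0,0],[1.4,0.4,0,0]]]' | grep -E 'tcp|wrist'
python3 - <<'E'
from h import *
st();print(wy_(tool()[1]))
a=env.read_camera('side');b=env.read_camera('scene')
z=np.hstack([cv2.resize(a[165:195,268:292],(384,480),interpolation=2),cv2.resize(b[228:248,296:320],(576,480),interpolation=2)[:,:400]])
cv2.imwrite('pics/z9.png',z)
E
```

```text
tcp_pos: [0.5174, -0.0007, 0.1556]
wrist_force: [-2.3, 0.1, 0.4]
t 15.35 tcp [ 0.5174 -0.0007  0.1556] zyaw 79.13 F [-2.25  0.08  0.39] gap 9.4 j [-0.16  0.24 -0.24  1.09  0.    0.03]
[-0.01295366 -0.05479786  0.15557841]
```

View pics/z9.png

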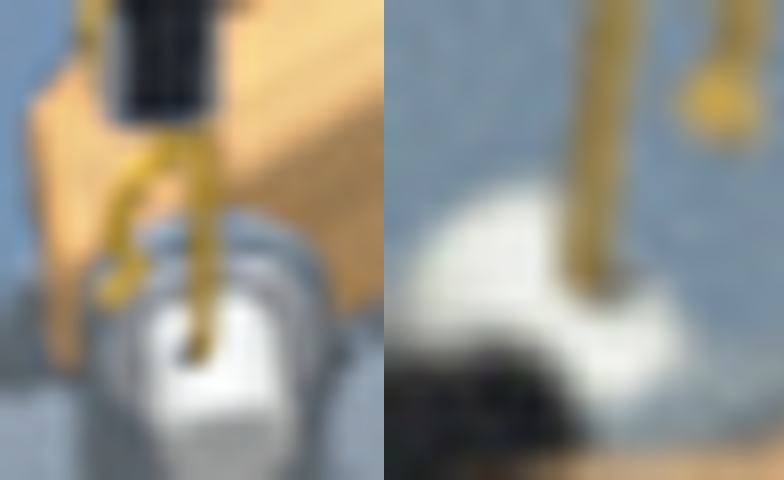

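```bash
python3 -m inch '[[[0.5,0.2,0,0],[1,0.4,0,0],[1.5,0.6,0,0]]]' | grep -E 'tcp|wrist';python3 -m inch '[[[0.5,0.2,0,0],[1,0.4,0,0],[1.5,0.6,0,0]]]' | grep -E 'tcp|wrist'
python3 - <<'E'
from h import *
st();print(wy_(tool()[1]))
a=env.read_camera('side');b=env.read_camera('scene')
z=np.hstack([cv2.resize(a[165:195,268:292],(384,480),interpolation=2),cv2.resize(b[228:248,296:320],(576,480),interpolation=2)[:,:400]])
cv2.imwrite('pics/z10.png',z)
E
```

```text
tcp_pos: [0.5192, -0.001, 0.1553]
wrist_force: [-2.8, -0.3, -0.2]
tcp_pos: [0.5207, -0.0013, 0.1546]
wrist_force: [-2.3, 1.2, 1.3]
t 16.05 tcp [ 0.5207 -0.0013  0.1546] zyaw 79.13 F [-2.34  1.16  1.25] gap 9.5 j [-0.16  0.25 -0.24  1.09  0.    0.03]
[-0.0096568  -0.05480332  0.15460681]
```

View pics/z10.png

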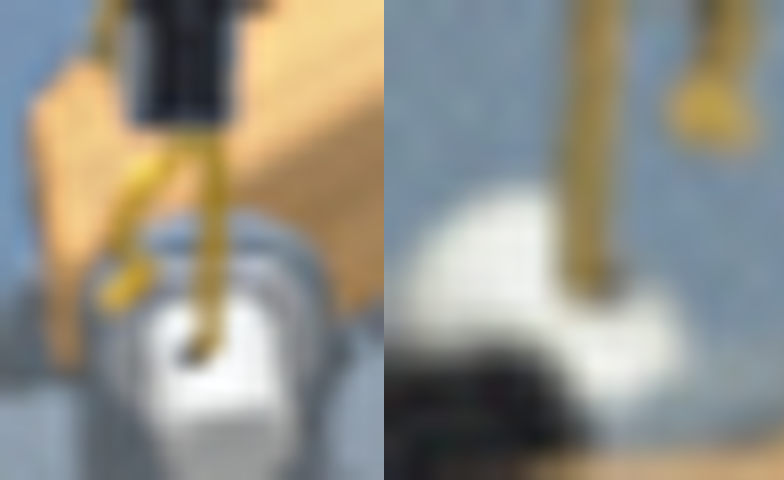

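```bash
python3 -m inch '[[[-1,0,0,0],[-2,0,0,0],[-3,0,0,0],[-4,0,0,0],[-5,0,0,0],[-6,0,0,0],[-6,0,0,0]]]' 5 20| grep -E 'tcp|wrist';python3 -m inch '[[[-1,0,0,0],[-2,0,0,0],[-3,0,0,0],[-3,0,0,0]]]' | grep -E 'tcp|wrist'
python3 - <<'E'
from h import *
st();print(wy_(tool()[1]))
a=env.read_camera('side');b=env.read_camera('scene')
cv2.imwrite('pics/side11.png',a)
z=np.hstack([cv2.resize(a[165:195,268:292],(384,480),interpolation=2),cv2.resize(b[228:248,296:320],(576,480),interpolation=2)[:,:400]])
cv2.imwrite('pics/z11.png',z)
E
```

```text
tcp_pos: [0.515, -0.0002, 0.1549]
wrist_force: [1.4, -0.6, 0.8]
tcp_pos: [0.5115, 0.0005, 0.1545]
wrist_force: [2.1, -0.4, 0.3]
t 17.25 tcp [5.115e-01 5.000e-04 1.545e-01] zyaw 79.13 F [ 2.06 -0.4   0.27] gap 9.4 j [-0.16  0.23 -0.26  1.08  0.    0.03]
[-0.01894406 -0.05479682  0.15451732]
```

View pics/z11.png

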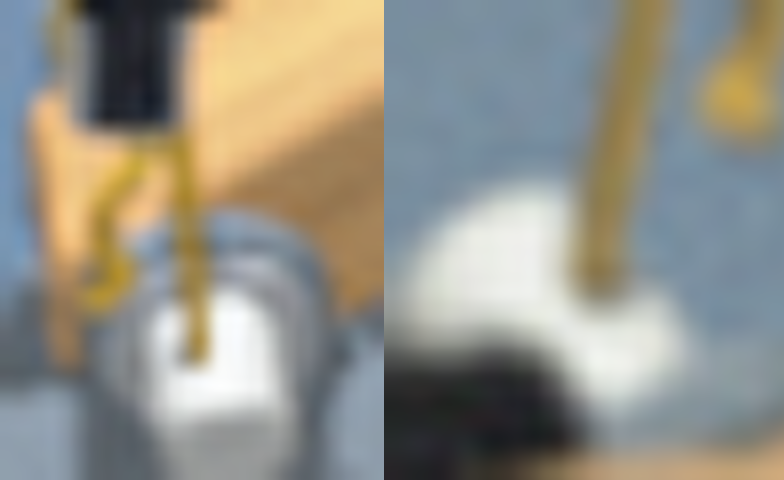

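```bash
python3 -m inch '[[[0,0,0,0],[0,0,0,0],[0.7,0,0,0],[1.4,0,0,0],[2.1,0.2,0,0],[2.8,0.4,0,0],[3.5,0.6,0,0],[4,0.8,0,0]]]' 5 100| grep -E 'tcp|wrist';python3 -m inch '[[[0.5,0.2,0,0],[1,0.4,0,0],[1.5,0.6,0,0]]]' | grep -E 'tcp|wrist'; python3 -c "
from h import *
st();print(wy_(tool()[1]))"
```

```text
tcp_pos: [0.5141, -0.0, 0.1531]
wrist_force: [-4.0, 1.8, 1.1]
tcp_pos: [0.5159, -0.0003, 0.1527]
wrist_force: [-4.8, 0.9, 0.8]
t 18.45 tcp [ 5.159e-01 -3.000e-04  1.527e-01] zyaw 79.13 F [-4.79  0.92  0.78] gap 8.0 j [-0.16  0.24 -0.25  1.08  0.    0.03]
[-0.01448747 -0.05476554  0.15270299]
```

```bash
python3 -m inch '[[[0.5,0.2,0,0],[1,0.4,0,0],[1.5,0.6,0,0],[2,0.8,0,0]]]' | grep -E 'tcp|wrist'
python3 - <<'E'
from h import *
st();print(wy_(tool()[1]))
a=env.read_camera('side');b=env.read_camera('scene')
z=np.hstack([cv2.resize(a[165:195,268:292],(384,480),interpolation=2),cv2.resize(b[228:248,296:320],(576,480),interpolation=2)[:,:400]])
cv2.imwrite('pics/z12.png',z)
E
```

```text
tcp_pos: [0.5174, -0.0006, 0.1518]
wrist_force: [-6.4, 1.5, 1.7]
t 18.85 tcp [ 0.5174 -0.0006  0.1518] zyaw 79.14 F [-6.43  1.54  1.71] gap 8.1 j [-0.16  0.24 -0.25  1.08  0.    0.03]
[-0.0130009  -0.05476191  0.15175479]
```

View pics/z12.png

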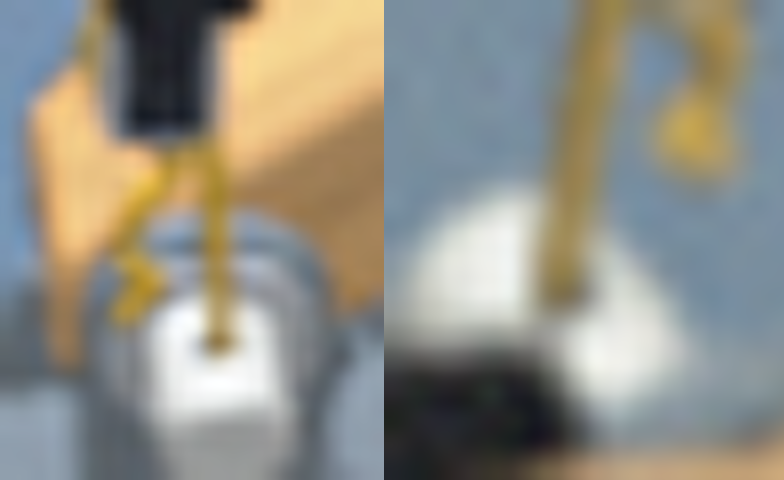

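Run:
```python
from h import *
D=cam('side');S=cam('scene')
for a in(-21,-10,-4,0,4):
    t=np.radians(a); X=yw(.013*np.sin(t),-.0543,.08+.013*np.cos(t)); print(a,((proj(D,X)-[268,165])*16+7.5).round(0),((proj(S,X)-[296,228])*24+11.5+[384,0]).round(0))
```

```text
-21 [194. 353.] [603. 282.]
-10 [207. 349.] [583. 289.]
-4 [215. 348.] [571. 294.]
0 [220. 348.] [563. 297.]
4 [225. 347.] [555. 302.]
```

Run:
```python
from h import *
D=cam('side');S=cam('scene')
for z in(.093,.14):
    X=yw(0,-.0543,z); print(z,((proj(D,X)-[268,165])*16+7.5).round(0),((proj(S,X)-[296,228])*24+11.5+[384,0]).round(0))
for x in(-.01,.01):
    X=yw(x,-.0543,.14); print(x,((proj(D,X)-[268,165])*16+7.5).round(0),((proj(S,X)-[296,228])*24+11.5+[384,0]).round(0))
```

```text
0.093 [220. 348.] [563. 297.]
0.14 [225. 151.] [585.  29.]
-0.01 [169. 154.] [675. -15.]
0.01 [280. 147.] [494.  74.]
```

```bash
python3 -m inch '[[[-0.8,0.8,0,0],[-0.8,2,0,0],[-0.7,3.2,0,0],[-0.7,4.4,0,0]]]' | grep -E 'tcp|wrist'; python3 -c "
from h import *
st();print(wy_(tool()[1]))"
```

```text
tcp_pos: [0.5174, -0.0006, 0.1475]
wrist_force: [-5.1, 1.0, 0.9]
t 19.35 tcp [ 0.5174 -0.0006  0.1475] zyaw 79.13 F [-5.12  1.01  0.88] gap 7.8 j [-0.16  0.25 -0.25  1.07  0.    0.03]
[-0.01302048 -0.05477756  0.14753691]
```

```bash
python3 -m inch '[[[-0.5,1.5,0,0],[-0.8,3,0,0],[-0.8,4.5,0,0],[-0.8,6,0,0]]]' | grep -E 'tcp|wrist';python3 -m inch '[[[0,1.2,0,0],[0,2.4,0,0],[0,3.6,0,0],[0,4.8,0,0]]]' | grep -E 'tcp|wrist'; python3 -c "
from h import *
st();print(wy_(tool()[1]))"
```

```text
tcp_pos: [0.5175, -0.0007, 0.1418]
wrist_force: [-3.8, 0.5, 0.0]
tcp_pos: [0.5178, -0.0007, 0.1371]
wrist_force: [-4.1, 1.2, 0.3]
t 20.15 tcp [ 0.5178 -0.0007  0.1371] zyaw 79.13 F [-4.13  1.19  0.29] gap 8.3 j [-0.16  0.25 -0.27  1.04  0.    0.03]
[-0.01257992 -0.05480174  0.13714064]
```

Run:
```python
from h import *
a=env.read_camera('side');b=env.read_camera('scene')
z=np.hstack([cv2.resize(a[165:195,264:292],(448,480),interpolation=2),cv2.resize(b[222:248,296:320],(443,480),interpolation=2)[:,:350]])
cv2.imwrite('pics/z13.png',z)
D=cam('side');S=cam('scene')
for x,z in((0,.093),(0,.125),(-.01,.125)):
    X=yw(x,-.0543,z); print(x,z,((proj(D,X)-[264,165])*16+7.5).round(0),((proj(S,X)-[296,222])*480/26+9+[448,0]).round(0))
```

```text
0 0.093 [284. 348.] [586. 340.]
0 0.125 [287. 215.] [597. 201.]
-0.01 0.125 [232. 218.] [666. 167.]
```

View pics/z13.png

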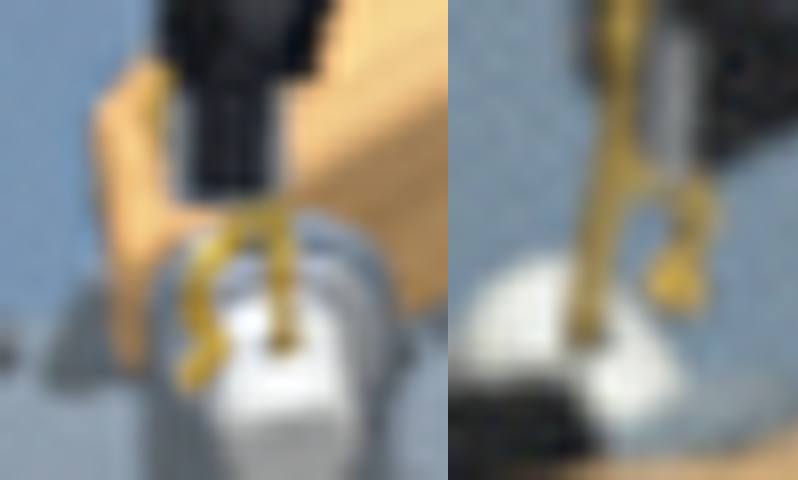

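```bash
python3 -m inch '[[[0,1.2,0,0],[0,2.4,0,0],[0,3.6,0,0],[0,4.8,0,0]]]' | grep -E 'tcp|wrist';python3 -m inch '[[[0,1,0,0],[0,2,0,0],[0,3,0,0]]]' | grep -E 'tcp|wrist'; python3 -c "
from h import *
st();print(wy_(tool()[1]))"
```

```text
tcp_pos: [0.518, -0.0008, 0.1324]
wrist_force: [-3.1, 0.8, 0.1]
tcp_pos: [0.518, -0.0008, 0.1298]
wrist_force: [-4.3, 1.3, 4.1]
t 20.95 tcp [ 0.518  -0.0008  0.1298] zyaw 79.13 F [-4.27  1.3   4.08] gap 8.1 j [-0.16  0.26 -0.29  1.03  0.    0.03]
[-0.01236678 -0.05479242  0.12975527]
```

```bash
for i in 1; do python3 -m inch '[[[0,0.8,0,0],[0,1.6,0,0]]]' | grep -E 'tcp|wrist';python3 -m inch '[[[0,0.8,0,0],[0,1.6,0,0]]]' | grep -E 'tcp|wrist';done
```

```text
tcp_pos: [0.5175, -0.0007, 0.1279]
wrist_force: [-4.7, 0.7, 3.3]
tcp_pos: [0.517, -0.0006, 0.1257]
wrist_force: [-4.7, 1.1, 2.3]
```

```bash
python3 -m inch '[[[0,0.8,0,0],[0,1.6,0,0]]]' | grep -E 'tcp|wrist';python3 -m inch '[[[0,0.8,0,0],[0,1.6,0,0]]]' | grep -E 'tcp|wrist';python3 - <<'E'
from h import *
st();print(wy_(tool()[1]))
a=env.read_camera('side');b=env.read_camera('scene')
z=np.hstack([cv2.resize(a[165:195,264:292],(448,480),interpolation=2),cv2.resize(b[222:248,296:320],(443,480),interpolation=2)[:,:350]])
cv2.imwrite('pics/z14.png',z)
E
```

```text
tcp_pos: [0.5171, -0.0006, 0.1242]
wrist_force: [-5.0, 1.2, 3.6]
tcp_pos: [0.5172, -0.0006, 0.1225]
wrist_force: [-4.7, 1.2, 1.7]
t 21.75 tcp [ 0.5172 -0.0006  0.1225] zyaw 79.13 F [-4.75  1.16  1.7 ] gap 8.3 j [-0.16  0.26 -0.3   1.01  0.    0.03]
[-0.01321811 -0.054793    0.12250959]
```

View pics/z14.png

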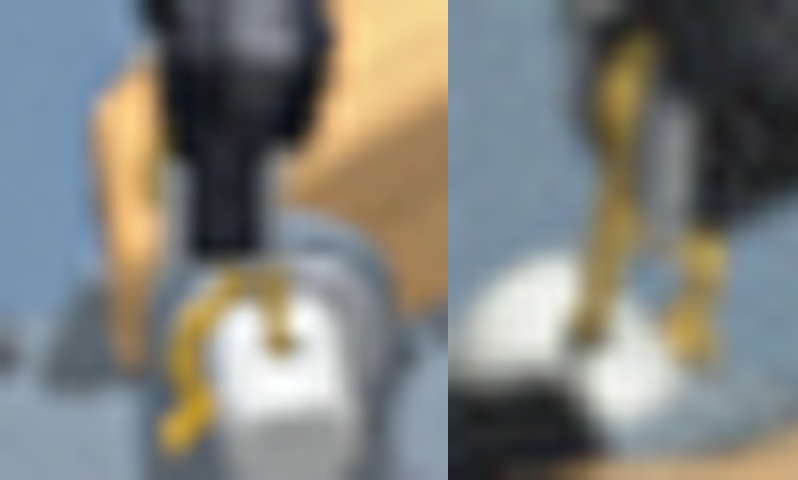

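```bash
python3 -m inch '[[[0,1,0,0],[0,2,0,0],[0,3,0,0]]]' | grep -E 'tcp|wrist';python3 -m inch '[[[0,1,0,0],[0,2,0,0],[0,3,0,0]]]' | grep -E 'tcp|wrist'
```

```text
tcp_pos: [0.5174, -0.0006, 0.1197]
wrist_force: [-5.7, 0.1, 0.1]
tcp_pos: [0.5176, -0.0007, 0.1168]
wrist_force: [-4.5, 0.8, -0.2]
```

```bash
python3 -m inch '[[[0,1,0,0],[0,2,0,0]]]' | grep -E 'tcp|wrist';python3 - <<'E'
from h import *
st();print(wy_(tool()[1]))
E
```

```text
tcp_pos: [0.5177, -0.0007, 0.1148]
wrist_force: [-4.3, 0.7, -1.3]
t 22.65 tcp [ 0.5177 -0.0007  0.1148] zyaw 79.13 F [-4.28  0.72 -1.27] gap 8.2 j [-0.16  0.27 -0.31  0.99  0.    0.03]
[-0.01263104 -0.05482284  0.11481382]
```

```bash
python3 -m inch '[[[0,0.8,0,0],[0,1.6,0,0]]]' | grep -E 'tcp|wrist';python3 -m inch '[[[0,0.7,0,0],[0,1.4,0,0]]]' | grep -E 'tcp|wrist';python3 - <<'E'
from h import *
st();print(wy_(tool()[1]))
a=env.read_camera('side');b=env.read_camera('scene')
cv2.imwrite('pics/side15.png',a);cv2.imwrite('pics/scene15.png',b)
z=np.hstack([cv2.resize(a[165:195,264:292],(448,480),interpolation=2),cv2.resize(b[222:248,296:320],(443,480),interpolation=2)[:,:350]])
cv2.imwrite('pics/z15.png',z)
D=cam('side');S=cam('scene')
for n,x,z in(('origin-16',-.016,.08),('throat',-.012,.069),('end',-.0175,.063),('arc top?',-.0113,.0913)):
    X=yw(x,-.0545,z); print(n,((proj(D,X)-[264,165])*16+7.5).round(0),((proj(S,X)-[296,222])*480/26+9+[448,0]).round(0))
E
```

```text
tcp_pos: [0.5179, -0.0008, 0.1133]
wrist_force: [-3.8, 0.7, -0.5]
tcp_pos: [0.5182, -0.0008, 0.1121]
wrist_force: [-2.1, 0.1, -0.6]
t 23.05 tcp [ 0.5182 -0.0008  0.1121] zyaw 79.13 F [-2.06  0.11 -0.57] gap 8.2 j [-0.16  0.27 -0.31  0.98  0.    0.03]
[-0.01214117 -0.05480195  0.11208684]
origin-16 [196. 406.] [686. 340.]
throat [217. 449.] [655. 398.]
end [187. 475.] [689. 404.]
arc top? [222. 359.] [660. 308.]
```

View pics/z15.png

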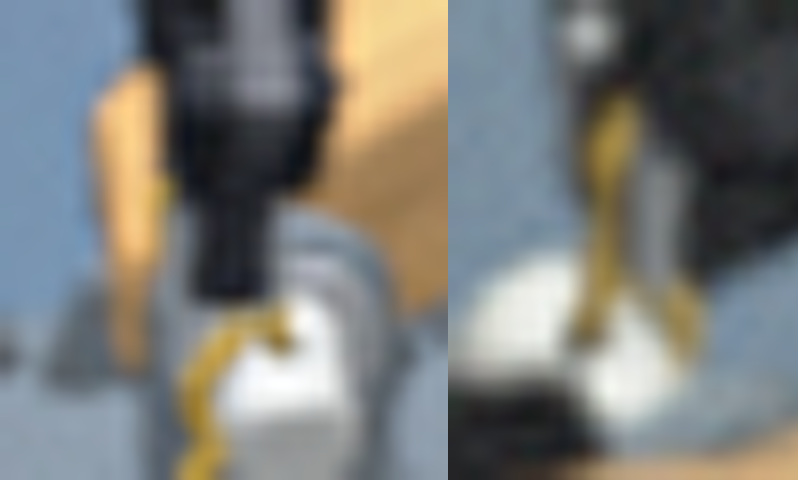

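```bash
python3 -m inch '[[[0,0.6,0,0],[0,1.2,0,0]]]' | grep -E 'tcp|wrist';python3 - <<'E'
from h import *
st();print(wy_(tool()[1]))
a=env.read_camera('side');cv2.imwrite('pics/side16.png',a)
crop(a,262,165,292,199,16,'pics/z16.png')
E
```

```text
tcp_pos: [0.5185, -0.0009, 0.1111]
wrist_force: [-0.6, -0.2, 0.0]
t 23.35 tcp [ 0.5185 -0.0009  0.1111] zyaw 79.13 F [-0.64 -0.19  0.01] gap 8.5 j [-0.16  0.27 -0.31  0.98  0.    0.03]
[-0.01183706 -0.0548029   0.11114779]
```

View pics/z16.png

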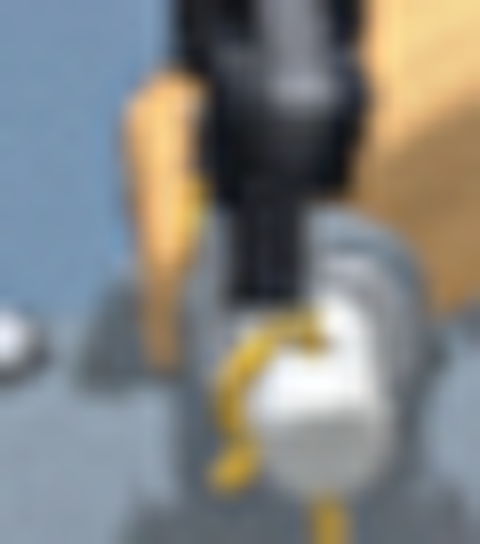

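```bash
python3 -m inch '[[[0,0.5,0,0],[0,0.5,0,0]]]' | grep -E 'tcp|wrist';python3 -m inch '[[[0,0.5,0,0],[0,0.5,0,0]]]' | grep -E 'tcp|wrist'
```

```text
tcp_pos: [0.5185, -0.0009, 0.1106]
wrist_force: [-0.4, 0.1, -0.3]
tcp_pos: [0.518, -0.0008, 0.1099]
wrist_force: [0.5, 0.4, -0.3]
```

```bash
python3 -m inch '[[[0,0.5,0,0],[0,0.5,0,0]]]' | grep -E 'tcp|wrist';python3 -m inch '[[[0,0.5,0,0],[0,0.5,0,0]]]' | grep -E 'tcp|wrist'
python3 - <<'E'
from h import *
st();print(wy_(tool()[1]))
a=env.read_camera('side');cv2.imwrite('pics/side17.png',a)
crop(a,262,165,292,203,15,'pics/z17.png')
D=cam('side')
for n,x,z in(('left',-.016,.08),('throat',-.012,.069),('end',-.0175,.063),('tip',0.0,.039),('pintop',0,.093)):
    X=yw(x,-.0545,z); print(n,((proj(D,X)-[262,165])*15+7).round(0))
E
```

```text
tcp_pos: [0.518, -0.0008, 0.1094]
wrist_force: [0.0, 0.4, -0.4]
tcp_pos: [0.518, -0.0008, 0.1089]
wrist_force: [1.4, -0.0, -0.7]
t 24.2 tcp [ 0.518  -0.0008  0.1089] zyaw 79.13 F [ 1.36 -0.04 -0.7 ] gap 8.1 j [-0.16  0.27 -0.32  0.98  0.    0.03]
[-0.01239956 -0.054794    0.10885092]
left [214. 381.]
throat [233. 421.]
end [205. 445.]
tip [291. 527.]
pintop [296. 327.]
```

View pics/z17.png

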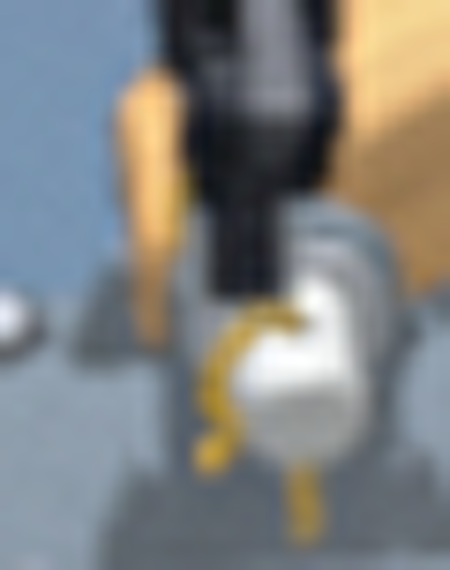

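Run:
```python
from h import *
D=cam('side')
P=lambda x,y,z:((proj(D,yw(x,y,z))-[262,165])*15+7).round(0)
print('tip near edge',P(0,-.057,.039),'per mm',P(0,-.057,.038)-P(0,-.057,.039), 'lean', P(.002,-.057,.039))
print('bow end low edge',P(-.0175,-.0562,.0612),'left outer',P(-.0185,-.0545,.08))
a=cv2.imread('pics/side17.png'); 
for c in(281,282,283): print(c,[tuple(int(v) for v in a[r,c]) for r in range(194,203)])
```

```text
tip near edge [292. 536.] per mm [0. 3.] lean [302. 535.]
bow end low edge [206. 457.] left outer [201. 382.]
281 [(153, 153, 150), (141, 148, 148), (105, 130, 143), (83, 120, 137), (82, 117, 134), (88, 114, 126), (97, 117, 124), (106, 107, 106), (122, 113, 104)]
282 [(153, 154, 151), (133, 144, 146), (92, 129, 144), (71, 123, 144), (69, 128, 152), (72, 126, 148), (87, 126, 141), (104, 109, 112), (127, 115, 106)]
283 [(154, 155, 152), (134, 137, 135), (107, 115, 116), (97, 107, 110), (96, 113, 119), (97, 116, 125), (100, 112, 116), (108, 105, 100), (131, 120, 111)]
```

```bash
python3 -m inch '[[[0,-0.6,0,0],[0,-1.2,0,0],[0,-1.8,0,0],[0,-1.8,0,0]]]' | grep -E 'tcp|wrist'
python3 - <<'E'
from h import *
st();print(wy_(tool()[1]))
a=env.read_camera('side');cv2.imwrite('pics/side18.png',a)
crop(a,262,165,292,203,15,'pics/z18.png')
for c in(281,282): print(c,[tuple(int(v) for v in a[r,c]) for r in range(194,203)])
E
```

```text
tcp_pos: [0.5178, -0.0007, 0.1107]
wrist_force: [1.2, -0.6, 0.5]
t 24.65 tcp [ 0.5178 -0.0007  0.1107] zyaw 79.13 F [ 1.15 -0.6   0.47] gap 8.4 j [-0.16  0.27 -0.32  0.98  0.    0.03]
[-0.01258409 -0.05479427  0.11073983]
281 [(155, 155, 153), (140, 147, 148), (104, 129, 142), (84, 120, 138), (85, 119, 136), (89, 113, 125), (104, 105, 102), (110, 101, 94), (123, 114, 104)]
282 [(153, 152, 150), (133, 144, 146), (94, 130, 145), (72, 125, 147), (67, 126, 150), (73, 125, 148), (101, 111, 116), (112, 104, 96), (126, 117, 107)]
```

View pics/z18.png

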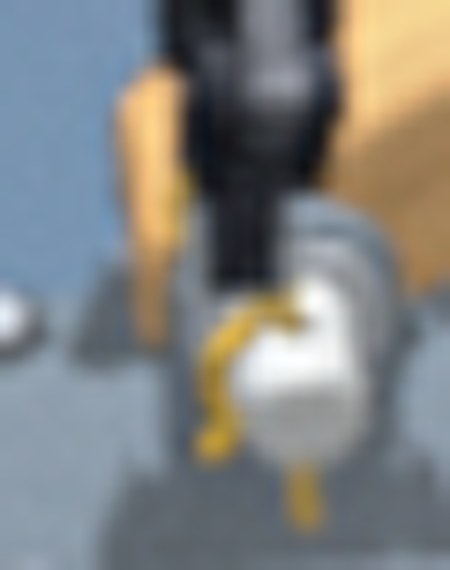

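```bash
python3 -m inch '[[[0,0,0,0],[0,0,0,0],[0,0,0,0],[0,0,0,0]]]' 20 20
python3 - <<'E'
from h import *
st()
a=env.read_camera('side');crop(a,255,155,300,203,12,'pics/z19.png')
E
```

```text
clock: 25.1
tcp_pos: [0.5175, -0.0007, 0.1105]
orientation: [0.704, -0.704, 0.067, -0.067]
wrist_force: [0.3, 0.4, -0.4]
finger_gap: 0.0199
t 25.1 tcp [ 0.5175 -0.0007  0.1105] zyaw 79.13 F [ 0.29  0.36 -0.42] gap 19.9 j [-0.16  0.27 -0.32  0.98  0.    0.03]
```

View pics/z19.png

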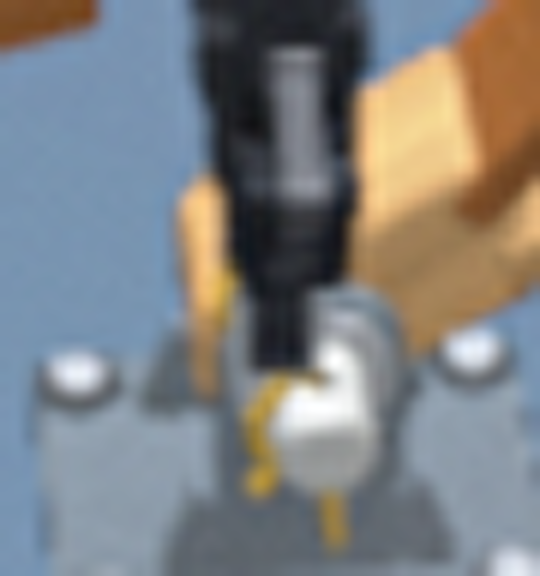

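```bash
python3 -m inch '[[[0,-3,0,0],[0,-10,0,0],[0,-22,0,0],[0,-40,0,0],[0,-70,0,0],[0,-100,0,0],[20,-110,0,0],[40,-110,0,0],[45,-110,0,0],[45,-110,0,0]]]' 20 20
python3 - <<'E'
from h import *
st();T=tool()[:2];np.savez('pics/w20.npz',R=T[0],p=T[1])
w=env.read_camera('wrist');a=env.read_camera('side');b=env.read_camera('scene')
cv2.imwrite('pics/w20.png',w);cv2.imwrite('pics/side20.png',a);cv2.imwrite('pics/scene20.png',b)
crop(a,255,145,300,203,10,'pics/d20.png');crop(b,285,215,345,265,10,'pics/s20.png')
E
```

```text
clock: 26.15
tcp_pos: [0.5621, -0.0093, 0.2208]
orientation: [0.704, -0.704, 0.067, -0.067]
wrist_force: [0.4, -0.4, -0.0]
finger_gap: 0.0199
t 26.15 tcp [ 0.5621 -0.0093  0.2208] zyaw 79.12 F [ 0.36 -0.37 -0.02] gap 19.9 j [-0.16  0.29 -0.01  1.27  0.    0.03]
```

View pics/d20.png

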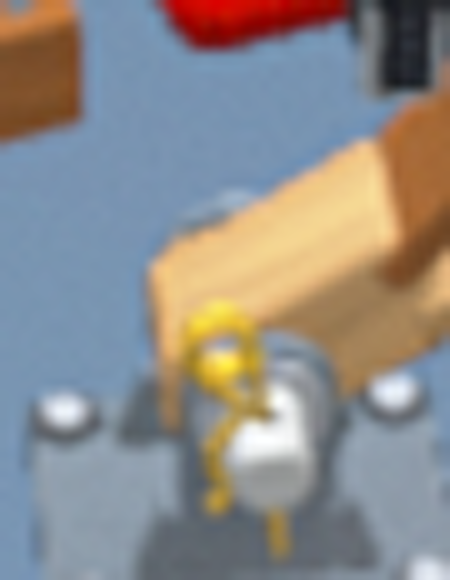

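View pics/s20.png

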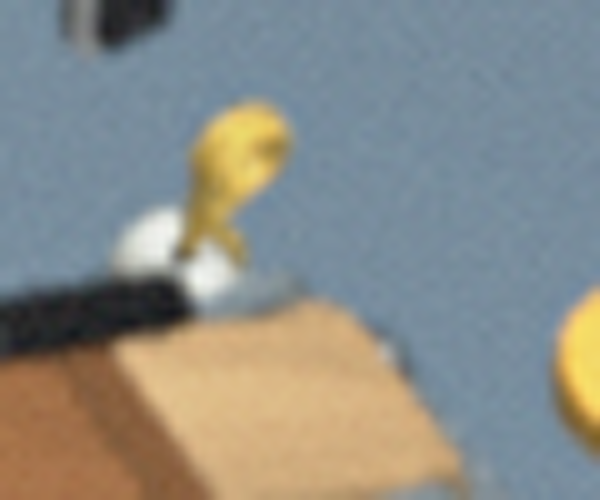

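View pics/w20.png

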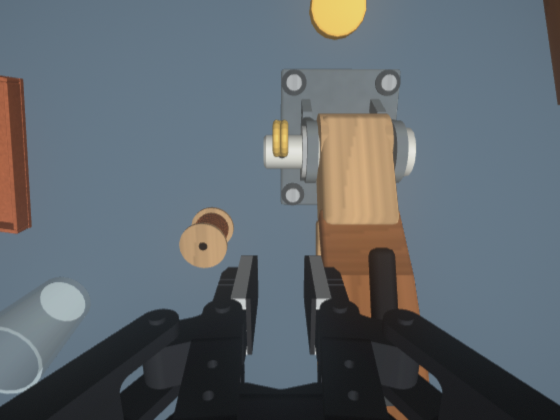

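Run:
```python
from h import *
a=cv2.imread('pics/side20.png');b=cv2.imread('pics/scene20.png')
crop(a,268,170,290,204,16,'pics/d20z.png')
S=cam('scene');D=cam('side')
f=lambda x,y,x0,y0,k:((x+.5)/k-.5+x0,(y+.5)/k-.5+y0)
C=tri([(S,f(242,153,285,215,10)),(D,f(222,348,255,145,10))]);c=wy_(C[0]);print('coil',c.round(4),np.round(C[1],4))
for l in(0,-2.4,-4):
    t=np.radians(l); u=np.array([np.sin(t),np.cos(t)]); x=np.array([-u[1],u[0]])
    print(l,'origin x,z',(c[[0,2]]-.046*u-.0095*x).round(4))
o,d=ray(D,f(280,553,255,145,10)) 
P=lambda x,y,z:((proj(D,yw(x,y,z))-[255,145])*10+4.5).round(0)
print('expect tip edge',P(0,-.057,.039),P(.0015,-.057,.039),'bow end',P(-.0175,-.0545,.063),'coil ctr',P(-.0095,-.0545,.126),P(-.0115,-.0545,.1255))
W=cam('wrist',tuple(np.load('pics/w20.npz')[k] for k in'Rp'))
q=wy_(onz(W,(280.5,139),.126));print('wrist coil',q.round(4))
print([wy_(onz(W,(413.5,152),.08)).round(4)])
```

```text
coil [-0.0144 -0.0558  0.1223] [0.0006 0.0006]
0 origin x,z [-0.0049  0.0763]
-2.4 origin x,z [-0.003   0.0768]
-4 origin x,z [-0.0017  0.0771]
expect tip edge [265. 557.] [269. 557.] bow end [207. 496.] coil ctr [237. 334.] [230. 335.]
wrist coil [-0.0146 -0.0547  0.126 ]
[array([0.0009, 0.0493, 0.08  ])]
```

View pics/d20z.png

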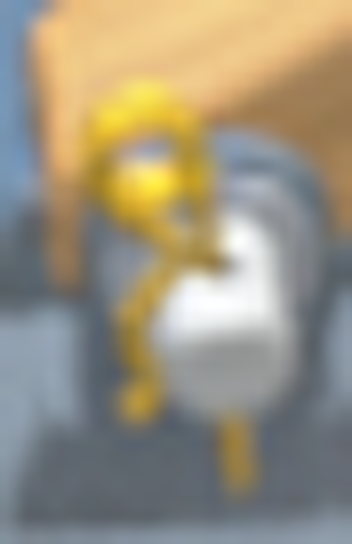

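Run:
```python
from h import *
a=cv2.imread('pics/side20.png').astype(int);b=cv2.imread('pics/scene20.png').astype(int)
S=cam('scene');D=cam('side')
# yellowness = (G+R)/2-B
ya_=(a[...,1]+a[...,2])/2-a[...,0]; yb=(b[...,1]+b[...,2])/2-b[...,0]
print('side cols 277 rows170-190',ya_[168:192,277].round(0)); print('row 179',ya_[179,268:288].round(0))
print('tip col 282/283 rows 192-204',ya_[192:204,282],ya_[192:204,283], 'row198',ya_[198,276:290])
print('scene row 230',yb[230,298:320].round(0)); print('scene col 308',yb[220:245,308].round(0)); print(yb[220:245,310].round(0))
# predictions for leans with origin at lock
def clip(l,X,Y,Z):
    t=np.radians(l);u=np.array([np.sin(t),np.cos(t)]);x=np.array([-u[1],u[0]])
    p=u*Z+x*X; return yw(p[0],-.0543-Y,.08+p[1])
def coilbb(C,l):
    P=[]
    for Y in(-.005,.005):
        for k in np.linspace(0,2*np.pi,73): P.append(proj(C,clip(l,.0095+.012*np.cos(k),Y,.046+.012*np.sin(k))))
    P=np.array(P); return P.min(0).round(1),P.max(0).round(1)
for l in(-2,-4,-6,-8): print(l,'side',coilbb(D,l),'scene',coilbb(S,l),'tip',proj(D,clip(l,0,.0025,-.041)).round(1))
```

```text
side cols 277 rows170-190 [ 81.  82.  82.  82.  82.  82.  84. 130. 158. 147.  62. -10.  89. 170.
 158. 118.  99.  32.  27.  78.  95.  54.  22.  26.]
row 179 [-46. -45.   6.  81.  99. 117. 106.  53.  12. -10.  26.  92.  76.   5.
 -28. -22. -15.  -6.  14.  42.]
tip col 282/283 rows 192-204 [ -1.   -1.   -1.   13.5  53.5  74.5  68.5  57.5  25.   -3.  -14.5 -20.5] [ -0.5  -0.5  -3.    3.5  28.   42.   43.5  52.5  25.   -5.  -13.5 -20. ] row198 [-13.  -12.  -11.5 -11.  -12.    8.5  68.5  43.5  -5.  -12.5 -11.5 -10.5
 -12.  -10.5]
scene row 230 [-26. -27. -28. -26. -26.  -9.  49.  92. 103. 109. 112. 109.  98.  90.
  76.  33. -12. -28. -26. -24. -25. -26.]
scene col 308 [-26. -26. -26. -28. -28.  14.  88. 114. 118. 115. 112. 110. 112. 110.
  96.  58.  11.   4.  48.  67.  50.  24.   8.  -4. -11.]
[-28. -27. -25. -30. -16.  42. 100. 118. 117. 104.  98.  99. 105.  81.
  16. -22. -29. -30. -28. -22. -20. -18. -14. -13. -11.]
-2 side (array([273.3, 173.7]), array([282. , 182.3])) scene (array([302.1, 225. ]), array([313.3, 235.4])) tip [281.5 200.2]
-4 side (array([272.8, 173.8]), array([281.4, 182.4])) scene (array([302.7, 224.8]), array([313.9, 235.2])) tip [281.9 200.1]
-6 side (array([272.2, 174. ]), array([280.9, 182.6])) scene (array([303.3, 224.6]), array([314.5, 235. ])) tip [282.4 200.1]
-8 side (array([271.7, 174.1]), array([280.4, 182.8])) scene (array([303.8, 224.5]), array([315. , 234.9])) tip [282.9 200. ]
```

Run:
```python
from h import *
out=[]
for n,f in(('w2',None),('w20',None)):
    z=np.load(f'pics/{n}.npz');W=cam('wrist',(z['R'],z['p']));im=cv2.imread(f'pics/{n}.png');g=cv2.cvtColor(im,cv2.COLOR_BGR2GRAY).astype(int)
    c=proj(W,yw(0,-.067,.085)).round(1); h=proj(W,yw(0,.044,.099)).round(1); r=int(round(c[1]));r2=int(round(h[1]))
    print(n,c,g[r,int(c[0])-8:int(c[0])+9],h,g[r2,int(h[0])-9:int(h[0])+9])
```

```text
w2 [255.4 138.4] [118 119 118 119 119 119 132 158 163 181 219 222 222 222 222 222 222] [444.9 140.6] [135 192 217 220 220 221 222 223 222 210 142 119 118 118 117 117 117 117]
w20 [264.4 151.9] [119 119 119 119 119 119 122 142 161 171 218 222 222 223 222 221 190] [415.5 154.7] [128 138 197 219 222 223 223 224 222 190 132 120 120 120 119 119 120 119]
```

Head and pin end lie where they did when the pin was pushed home (within 1 px of the home prediction). I'm handing the job in.

```bash
python3 -c "
from h import *
st();print(env.hand_in());st()"
```

```text
t 26.3 tcp [ 0.5608 -0.009   0.2203] zyaw 79.13 F [-0.07  0.57  0.18] gap 19.9 j [-0.16  0.29 -0.01  1.27  0.    0.03]
the job is handed in; nothing more can be done
None
the job is handed in; nothing more can be done
```

I pushed the pin home and fitted the R-clip through its cross hole. The bow is over the pin, the clip is let go and the job is handed in at about 26 s. No verdict came back, so what follows is from my own last checks.

- **Pin:** I pushed it at about 5 N until it stopped, and the force reached 12 N against the cheek. In the last wrist picture the head and the far end were both within about 1 px of the home position.
- **Turning the pin:** the cross hole started about 21° from upright, towards the yoke's -x. My first try to turn it with the leg failed because the clip rotated in the 30 N grip. I eased it back, gripped at 100 N, and the pin then turned at about 6 N.
- **Fitting the clip:** while the bow passed over the pin, the upward force I read was about 4 N. I first went about 2 mm too deep and drew the clip back up before letting go.
- **Final position:** in the side picture the leg tip was where a seated clip should put it, and the force readings had dropped close to zero, as they should once the bow has shut. I had no direct reading of the bow angle.
- **What disagreed:** the coil position from the two fixed cameras put the clip about 2.4 mm low. A closer check of the coil's edges and the tip put it within about 1.5 mm.
- **Lean:** the clip leans about 6° towards its bow side, which the pin's roll takes up.
- **Rest of the bench:** nothing I could see had moved, though I did not measure the bystanders again. The arm ended about 11 cm above its release position, clear of the yoke.

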